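# Stack shoe soles squarely in a jig and clamp the stop

### The arm

A 7-joint arm with a two-finger parallel gripper is mounted at the origin on the work surface. World frame = base frame: x ahead of the robot, y to its left, z up, the work surface at z = 0. Lengths are in m, angles in rad, forces in N, time in s.
With the tool pointing down it reaches from about 0.4 to 0.85 m from the base axis. Payload 10.4 kg.
Tool frame: the origin (TCP) lies on the centre line of the jaws, within the pads' length; the fingertips stand 17 mm ahead of it and the grasp point (between the pads) lies 2 mm behind it (manip.tcp_to_tips is the distance from the TCP to the fingertips, in m); z points along the fingers, x is the direction in which the jaws open and shut, and the axes are right-handed (so a half turn about z gives the same grasp; the last joint's range is limited). The gripper opens to 85 mm and grips with 20 to 120 N. Pads are 22 mm wide; open, the fingers measure 114 mm over their backs; the gripper's body (76 mm by 85 mm) begins 54 mm behind the grasp point. The pads swing forward as they close: fully open they stand 13 mm farther back than shut.
Start: joints at [-1.178, 0.332, -0.065, 1.46, 0.022, 1.35, -0.088], TCP at [0.252, 0.572, 0.223] pointing down, gripper open.
Joint ranges: [-2.6, 2.6], [-0.5, 2.12], [-1.47, 1.34], [0.16, 2.42], [-1.27, 4.41], [0.06, 2.06], [-2.6, 2.6]. Speed limits (rad/s): [2.22, 2.22, 2.79, 2.79, 3.14, 3.14, 3.14].

### API

Orientations are given as a unit quaternion [x, y, z, w].
In Python, from workcell import manip gives the robot as it stands.
- The arm moves only by the shell command python3 -m pendant 'ROWS' [FORCE]. ROWS is JSON, a list of rows, each a list of 3 entries, a list of its own where there are three numbers: the shift along the world's x, y, z in cm, then the turn, a rotation vector about the world's x, y, z in degrees, then the closure in counts, from 0 (fully open) to 255 (shut). A call has 1 to 12 rows; each row shifts and turns the pose as measured when the row begins; what a row does not reach is not made up. A row lasts 1/8 s, in which the tool goes at most 62.5 mm and 10.7 degrees, less where a joint would pass 70% of its speed; a pose out of reach is approached as far as the arm can. A call is refused whole if a number of a shift passes 6.25 or a number of a turn 10.7, either way. A call with a gripper value outside its range is refused whole. The fingers move at their own pace and stop on an object; FORCE is the grip in N (left out, the last holds). Time passes only in rows, so rows that do not move let the fingers close. It gives the time, the measured TCP pose, the force and the opening at its end, in the units of the state.
- manip.get_obs(): the state, without advancing time (a new reading comes with each control period).
- manip.camera(name): name is "scene" or "top" or "wrist"; returns a dict with "pixels" (384x512x3 uint8, red, green, blue), "range_z" (384x512 float32, m along the optical axis (not along the pixel's ray), 0 where there is no reading), "K" (3x3 intrinsics, pixels), "origin" and "rotation" of the camera in the world; the wrist camera has in their place "hand_eye" (4x4, takes a point from camera to tool coordinates, whose origin is the TCP and whose axes are the tool frame's). Camera axes: x right, y down, z forward; pixel columns grow to the right and rows downward; lengths in m; the calibration is good to about 2 mm. A picture is of the moment at which its call begins: read the wrist's pose just before it.
- manip.hand_in(): hands the job in, once; it reports no verdict.
The state is a dict: "clock": time; "joint_pos": joint angles; "joint_velocities": joint speeds; "tau": joint torques, N m; "position": TCP position; "ee_rot": TCP orientation; "ft_force": force on the tool from outside, world axes, zero at the start; "torque": the same for the moment, N m; "grip_width": opening from 0.0 (shut) to 1.0 (fully open).
Only numpy, scipy, OpenCV 4.12 (cv2) and the standard library are available. Lean on these libraries where they do the work, as an engineer would, in place of code of your own. Each camera call takes 0.05 s, during which the arm holds its last target.

### The job

Stack the three large shoe soles flat on the raised bed of the jig, squarely one over another and centred on the bed's width, heels at the fixed stop and toes towards the sliding stop; lay each one down, do not drop it. Then slide the stop up against the toes so that the pile is held snugly between both stops, and turn the stop's knob clockwise until it is tight. Leave the smaller sole on the rack, and the bottle, jar and hammer, where they are.

Things in the scene. Friction and masses are not known exactly. Their poses are not given: they have to be found in the camera images.
- sole_a: Large brown rigid shoe sole, 170 x 14 mm, about 120 g; 62 mm wide at the ball, 54 at the heel, round ends. Waist: straight sides 46 mm apart, from 44 mm heelward to 13 mm toeward of the origin (centre of the underside, 85 mm from both ends). x to the toe, z out of the top. Starts on the sloping rack, toe up the slope, heel on the lip.
- sole_b: Large brown rigid shoe sole, 170 x 14 mm, about 120 g; 62 mm wide at the ball, 54 at the heel, round ends. Waist: straight sides 46 mm apart, from 44 mm heelward to 13 mm toeward of the origin (centre of the underside, 85 mm from both ends). x to the toe, z out of the top. Starts on the sloping rack, toe up the slope, heel on the lip.
- sole_c: Large brown rigid shoe sole, 170 x 14 mm, about 120 g; 62 mm wide at the ball, 54 at the heel, round ends. Waist: straight sides 46 mm apart, from 44 mm heelward to 13 mm toeward of the origin (centre of the underside, 85 mm from both ends). x to the toe, z out of the top. Starts flat on the bench between rack and jig, toe away from the robot.
- sole_a_toe (a point): End of the toe of sole_a: on the centreline of its underside, 85 mm from its origin.
- sole_a_heel (a point): End of the heel of sole_a: on the centreline of its underside, 85 mm from its origin.
- sole_b_toe (a point): End of the toe of sole_b: on the centreline of its underside, 85 mm from its origin.
- sole_b_heel (a point): End of the heel of sole_b: on the centreline of its underside, 85 mm from its origin.
- sole_c_toe (a point): End of the toe of sole_c: on the centreline of its underside, 85 mm from its origin.
- sole_c_heel (a point): End of the heel of sole_c: on the centreline of its underside, 85 mm from its origin.
- small_sole: Smaller sole of the same board, 130 mm long, 52 mm wide at the ball, waist 36 mm wide, 14 mm thick; lies on the rack in one of its three places, heel on the lip. Not to be moved. Origin: centreline of the underside, 85 mm from the heel end and 45 mm from the toe end; x to the toe.
- rack: Fixed plywood rack, 340 mm wide (y), sloping up at 35 degrees along its +x, roughly away from the robot. Three places side by side, 105 mm apart; the small sole may lie in any. A lip along the low edge stands 10 mm above the slope. Origin: centre of its foot on the bench. The slope is 30 mm high at the lip (x = -85 mm), about 140 mm at its top edge.
- jig: Fixed metal stacking jig, 330 x 90 mm. Origin: on the bench under the middle of the pile's place; x along the jig away from the robot, from fixed heel stop (face at x = -85 mm, top 62 mm high) to sliding toe stop. Aluminium bed 62 mm wide, top 24 mm above the bench; 8 mm high base plate beside it. Soles against the fixed stop have their origins at x = y = 0.
- stop (a joint): Grey sliding toe stop, 74 x 72 mm, top 62 mm above the bench; in m, grows as it slides along the jig's -x to the pile. Face at jig x = 135 mm minus this; 0.050 = touching a pile that is against the fixed stop. Starts at 0.010 to 0.030. Free, it slides at about 3 N and stays where left; pushing soles along adds up to 5 N. The tight knob brakes it.
- stop_face (a point): Top edge centre of the sliding stop's face, the face that meets the toes; 62 mm above the bench.
- clamp (a joint): Clamp knob on top of the sliding stop, in rad: 0 to 0.3 loose, grows as it is turned clockwise seen from above; tight near its end stop at 1.4. It stays where it is left. The brake bites from about 0.6; turning takes 0.12 Nm when loose, up to 0.25 Nm at the end.
- clamp_grip (a point): Grip point on the knob's vertical axis, 99 mm above the bench, 37 mm behind the stop's face. The grip is an upright bar 46 mm long, 14 mm thick, its top 7 mm above this point; a 24 mm radius disc lies 23 mm below it. x runs along the bar and turns with it; at joint 0 it lies along the jig's x.
- bottle: White plastic bottle, 66 mm across, 200 mm high, standing on the bench; origin at the centre of its foot. Leave alone.
- jar: Amber jar, 72 mm across, 100 mm high, standing on the bench beside the jig; origin at the centre of its foot. Leave alone.
- hammer: Hammer, 220 mm long, lying on the bench; origin under its middle, handle to its -x. Leave alone.
There are look-alikes about, which are no part of the job. Leave any turquoise look-alike of the sole_c alone. What is shaped like the sole_b but black is not meant.

How it is judged:
On the way, in this order (a step that is already met when the one before it is completed fails the run):
1. all three large soles lie flat in a pile on the bed, centred across it, heels at the fixed stop, released (y of sole_a_toe in the frame of jig between -0.006 and 0.006 m and y of sole_a_heel in the frame of jig between -0.006 and 0.006 m and x of sole_a_heel in the frame of jig between -0.088 and -0.055 m and angle between each of sole_a, sole_b, sole_c's own z axis and vertical below 0.06 rad and z of sole_a in the frame of jig between 0.02 and 0.056 m and y of sole_b_toe in the frame of jig between -0.006 and 0.006 m and y of sole_b_heel in the frame of jig between -0.006 and 0.006 m and x of sole_b_heel in the frame of jig between -0.088 and -0.055 m and z of sole_b in the frame of jig between 0.02 and 0.056 m and y of sole_c_toe in the frame of jig between -0.006 and 0.006 m and y of sole_c_heel in the frame of jig between -0.006 and 0.006 m and x of sole_c_heel in the frame of jig between -0.088 and -0.055 m and z of sole_c in the frame of jig between 0.02 and 0.056 m and contact force between the fingers and sole_a below 0.2 N and contact force between the fingers and sole_b below 0.2 N and contact force between the fingers and sole_c below 0.2 N), for 0.2 s.
2. the sliding stop is up against the toes (value of joint stop above 0.0465 m), for 0.2 s.
3. the clamp knob is tight (value of joint clamp above 1.1 rad), for 0.2 s.
At the end, for the whole second after the job is handed in: The large soles lie flat, released and at rest, in a pile on the bed: toe and heel ends within 6 mm of the bed's centreline and of each other, heels at the fixed stop; the sliding stop is closed on the pile (joint above 0.0465) and the knob turned beyond 1.1 rad (y of sole_a_toe in the frame of jig between -0.006 and 0.006 m and y of sole_a_heel in the frame of jig between -0.006 and 0.006 m and x of sole_a_heel in the frame of jig between -0.088 and -0.055 m and angle between each of sole_a, sole_b, sole_c's own z axis and vertical below 0.06 rad and z of sole_a in the frame of jig between 0.02 and 0.056 m and y of sole_b_toe in the frame of jig between -0.006 and 0.006 m and y of sole_b_heel in the frame of jig between -0.006 and 0.006 m and x of sole_b_heel in the frame of jig between -0.088 and -0.055 m and z of sole_b in the frame of jig between 0.02 and 0.056 m and y of sole_c_toe in the frame of jig between -0.006 and 0.006 m and y of sole_c_heel in the frame of jig between -0.006 and 0.006 m and x of sole_c_heel in the frame of jig between -0.088 and -0.055 m and z of sole_c in the frame of jig between 0.02 and 0.056 m and horizontal distance between sole_a_toe and sole_b_toe below 0.006 m and horizontal distance between sole_a_heel and sole_b_heel below 0.006 m and horizontal distance between each of sole_a_toe, sole_b_toe and sole_c_toe below 0.006 m and horizontal distance between each of sole_a_heel, sole_b_heel and sole_c_heel below 0.006 m and value of joint stop above 0.0465 m and value of joint clamp above 1.1 rad and linear speed of each of sole_a, sole_b, sole_c below 0.02 m/s); the robot touches nothing.
It fails at once if the smaller sole, the bottle, the jar or the hammer is moved by more than 20 mm (distance of any of small_sole, bottle, jar, hammer from where it was at the start of the episode above 0.02 m).
It fails at once if a large sole is dropped (falls freely at more than 0.6 m/s) ((contact force between anything else and sole_a below 0.05 N and linear speed of sole_a above 0.6 m/s) or (contact force between anything else and sole_b below 0.05 N and linear speed of sole_b above 0.6 m/s) or (contact force between anything else and sole_c below 0.05 N and linear speed of sole_c above 0.6 m/s)).
It also fails if it takes over 72 s, if anything falls off the work surface, if the arm or the gripper's body presses on something with over 40 N, if the wrist force passes 120 N, or if a joint passes its speed limit or range.

## Working session

There is one attempt and no reset: what is moved stays moved. The work goes in short steps, Python scripts to look and compute and a shell command to move; the robot and the scene stay as the last step left them, time stands still between calls to the robot, and variables do not carry over. Pictures are saved under pics/ and viewed, and the job is handed in when it is done.

```bash
ls; mkdir -p pics
python3 - <<'E'
from workcell import manip
import cv2,numpy as np
print(manip.get_obs())
for n in ["scene","top","wrist"]:
    c=manip.camera(n)
    cv2.imwrite(f"pics/{n}0.png",c["pixels"][:,:,::-1])
    print(n,c["K"].tolist(),c.get("origin"),c.get("rotation"),c.get("hand_eye"))
E
```

```text
pics
{'clock': 0.0, 'joint_pos': array([-1.17761247,  0.33288215, -0.06469808,  1.4609114 ,  0.02159475,
        1.34987668, -0.08853133]), 'joint_velocities': array([ 0.00053397,  0.00033912,  0.00051736, -0.00062505, -0.0017499 ,
        0.00024851, -0.00065304]), 'tau': array([-1.14760805e-04, -6.25455165e+01,  4.90228983e-02, -3.91595650e+01,
        1.62066141e-02,  9.88587068e-03, -1.46093271e-05]), 'position': array([0.25229732, 0.57141287, 0.22192378]), 'ee_rot': array([ 8.37830295e-01,  5.45930324e-01, -5.62892997e-04,  4.01105589e-04]), 'ft_force': array([-0.05438011,  0.34490773, -0.93533785]), 'torque': array([ 0.00964012, -0.03613913,  0.00873531]), 'grip_width': 1.0027542995765024}
scene [[373.91013317145257, 0.0, 253.0910778035769], [0.0, 373.91013317145257, 194.53330337736702], [0.0, 0.0, 1.0]] [0.90700415 0.63855104 0.96443889] [ 0.25597434  0.89908024 -0.3437047  -0.08943676] None
top [[439.16703545883996, 0.0, 256.99149729257766], [0.0, 439.16703545883996, 193.29144554311836], [0.0, 0.0, 1.0]] [3.74817408e-01 9.57065407e-04 1.45495434e+00] [ 0.70953739 -0.70253626  0.04527088 -0.03082278] None
wrist [[275.49451816999846, 0.0, 250.76170500804386], [0.0, 275.49451816999846, 193.88865039733062], [0.0, 0.0, 1.0]] None None [[ 9.99998925e-01  1.25029441e-03 -7.65367600e-04  3.79917380e-05]
 [-9.71544651e-04  9.56211936e-01  2.92673519e-01 -7.54711603e-02]
 [ 1.09778170e-03 -2.92672461e-01  9.56212124e-01 -1.50726205e-01]
 [ 0.00000000e+00  0.00000000e+00  0.00000000e+00  1.00000000e+00]]
```

View pics/top0.png

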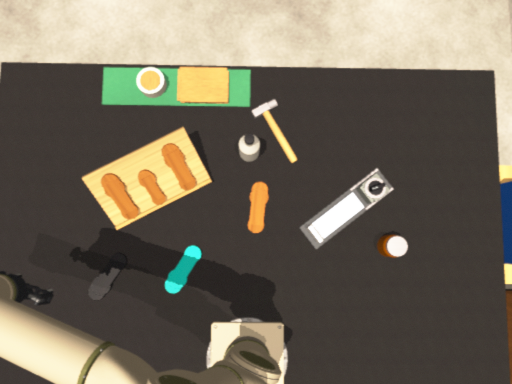

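View pics/scene0.png

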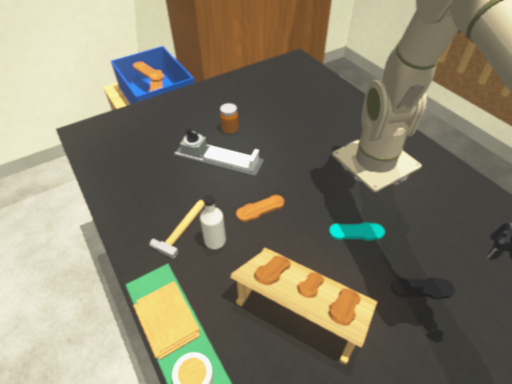

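View pics/wrist0.png

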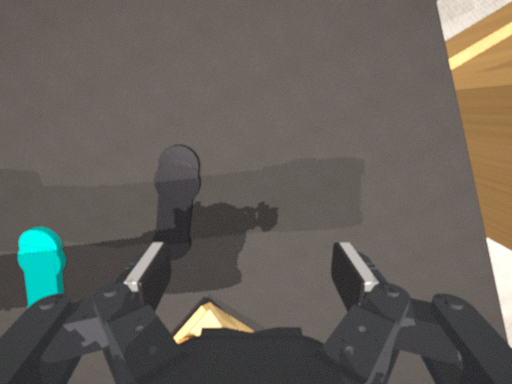

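The top view shows the jig at about (347,208) px and sole_c at (258,207). The rack soles are large, small, large at (121,196), (151,187) and (180,166). The black and turquoise decoys are lower left. Next I'll measure them.

```bash
cat > h.py <<'E'
from workcell import manip
import cv2,numpy as np
from scipy.spatial.transform import Rotation as R
def cam(n):
    o=manip.get_obs(); c=manip.camera(n)
    K=np.array(c["K"])
    if n=="wrist":
        T=np.eye(4);T[:3,:3]=R.from_quat(o["ee_rot"]).as_matrix();T[:3,3]=o["position"]
        M=T@np.array(c["hand_eye"])
        Rm,t=M[:3,:3],M[:3,3]
    else:
        Rm=R.from_quat(c["rotation"]).as_matrix() if np.size(c["rotation"])==4 else np.array(c["rotation"])
        t=np.array(c["origin"])
    return dict(im=c["pixels"],Z=c["range_z"],K=K,R=Rm,t=t,o=o)
def rays(c,uv):
    uv=np.atleast_2d(uv).astype(float)
    d=np.c_[(uv[:,0]-c["K"][0,2])/c["K"][0,0],(uv[:,1]-c["K"][1,2])/c["K"][1,1],np.ones(len(uv))]
    return d@c["R"].T
def plane(c,uv,z):
    d=rays(c,uv); return c["t"]+d*((z-c["t"][2])/d[:,2])[:,None]
def planeN(c,uv,p,n):
    d=rays(c,uv); return c["t"]+d*(((p-c["t"])@n)/(d@n))[:,None]
def cloud(c):
    v,u=np.mgrid[:384,:512]
    P=rays(c,np.c_[u.ravel(),v.ravel()])*c["Z"].ravel()[:,None]+c["t"]
    return P.reshape(384,512,3)
def brown(c):
    h=cv2.cvtColor(c["im"],cv2.COLOR_RGB2HSV)
    return h
E
python3 - <<'E'
from h import *
for n in ["top","scene"]:
    c=cam(n);P=cloud(c);h=cv2.cvtColor(c["im"],cv2.COLOR_RGB2HSV)
    print(n)
    pts=dict(top=[(121,196),(151,187),(180,166),(258,207),(340,215),(390,190),(315,240),(375,187),(396,246)],scene=[(344,306),(311,285),(272,268),(261,208),(235,157),(192,140)])[n]
    for p in pts: print(p,h[p[1],p[0]],P[p[1],p[0]].round(4))
    if 1:
        m=((h[...,0]<14)&(h[...,1]>150)&(h[...,2]>90)).astype(np.uint8)
        k,l,s,ce=cv2.connectedComponentsWithStats(m)
        for i in range(1,k):
            if s[i,4]>80:
                Q=P[l==i]
                print(i,s[i],ce[i].round(1),Q.mean(0).round(4),np.percentile(Q[:,2],[5,50,95]).round(4))
E
```

```text
top
(121, 196) [ 15 184 237] [0.5095 0.3962 0.0888]
(151, 187) [ 15 185 237] [0.5396 0.306  0.0816]
(180, 166) [ 15 183 237] [0.6058 0.2158 0.091 ]
(258, 207) [ 17 178 251] [ 0.4855 -0.0316  0.0127]
(340, 215) [  0   0 255] [ 0.4609 -0.2989  0.0293]
(390, 190) [ 13  23 236] [ 0.5465 -0.4696  0.0154]
(315, 240) [ 17  34 143] [ 0.3791 -0.2173  0.0255]
(375, 187) [ 18  16 158] [ 0.5443 -0.3927  0.1077]
(396, 246) [ 13   9 252] [ 0.3627 -0.4556  0.1024]
34 [506 293   6  40 119] [509.1 311.3] [ 0.0733 -1.1634 -0.5176] [-0.5556 -0.5343 -0.516 ]
scene
(344, 306) [ 15 176 219] [0.5204 0.4051 0.1014]
(311, 285) [ 15 175 218] [0.5497 0.3139 0.0907]
(272, 268) [ 15 177 220] [0.6096 0.2229 0.0978]
(261, 208) [ 16 172 233] [ 0.4883 -0.0236  0.0151]
(235, 157) [  0   0 247] [ 0.4441 -0.2734  0.0258]
(192, 140) [45  8 62] [ 0.5592 -0.3817  0.082 ]
```

```bash
cat >> h.py <<'E'
def soles(c,smin=140,roi=None,amin=300):
    h=cv2.cvtColor(c["im"],cv2.COLOR_RGB2HSV)
    m=((h[...,0]>=8)&(h[...,0]<20)&(h[...,1]>smin)&(h[...,2]>100)).astype(np.uint8)
    k,l,s,ce=cv2.connectedComponentsWithStats(m)
    return [(l==i,ce[i],s[i]) for i in range(1,k) if s[i,4]>amin]
def long(P):
    # P Nx3 outline pts on top plane: centre,axis by min area rect in-plane given P coords 2D
    r=cv2.minAreaRect(P.astype(np.float32)*1000); return r
E
python3 - <<'E'
from h import *
c=cam("top");P=cloud(c)
for m,ce,s in soles(c):
    Q=P[m]; print(s,ce.round(1),Q.mean(0).round(4),np.percentile(Q[:,2],[5,50,95]).round(4))
c2=cam("scene");P2=cloud(c2)
print()
for m,ce,s in soles(c2):
    Q=P2[m]; print(s,ce.round(1),Q.mean(0).round(4),np.percentile(Q[:,2],[5,50,95]).round(4))
# jig bed
for c,P in((c,P),(c2,P2)):
    h=cv2.cvtColor(c["im"],cv2.COLOR_RGB2HSV)
    m=(h[...,1]<20)&(h[...,2]>235)&(P[...,1]<-.1)&(P[...,1]>-.45)&(P[...,0]>.35)&(P[...,0]<.6)&(P[...,2]<.04)&(P[...,2]>0)
    k,l,s,ce=cv2.connectedComponentsWithStats(m.astype(np.uint8));i=1+np.argmax(s[1:,4])
    cn=cv2.findContours((l==i).astype(np.uint8),cv2.RETR_EXTERNAL,cv2.CHAIN_APPROX_NONE)[0][0][:,0]
    w=plane(c,cn,.024)[:,:2]*1000
    r=cv2.minAreaRect(w.astype(np.float32));print("bed",s[i],r,cv2.boxPoints(r).round(1).tolist(), np.median(P[l==i][:,2]))
E
```

```text
[162 143  35  48 837] [178.4 165.9] [0.6049 0.2199 0.0949] [0.0468 0.0947 0.1318]
[138 169  29  37 526] [151.4 186.3] [0.5414 0.3045 0.0822] [0.0442 0.0817 0.1104]
[101 173  39  47 875] [119.3 195.3] [0.5101 0.3987 0.0966] [0.0483 0.0938 0.1319]
[247 181  22  52 823] [257.4 206.5] [ 0.4865 -0.0295  0.027 ] [0.0007 0.014  0.0196]

[ 168    0  162   81 9459] [246.5  31.1] [-0.1629 -1.1907 -0.0167] [-0.202  -0.0165  0.1668]
[134  62  29  28 315] [150.   74.1] [ 0.4571 -1.1617 -0.0711] [-0.0879 -0.0766 -0.0707]
[236 195  48  27 688] [259.4 207.8] [ 0.4935 -0.0247  0.0187] [0.0058 0.0155 0.0187]
[254 256  37  29 645] [271.7 270. ] [0.6155 0.2312 0.1062] [0.0537 0.1067 0.1355]
[298 272  27  26 440] [310.4 284.8] [0.5501 0.3124 0.0912] [0.0493 0.0935 0.1131]
[329 288  32  38 781] [344.4 306.8] [0.5219 0.4077 0.1062] [0.0524 0.1068 0.1361]
bed [ 311  193   53   47 1006] ((459.80230712890625, -290.7308654785156), (61.81153106689453, 176.30609130859375), 37.92121887207031) [[381.20001220703125, -240.1999969482422], [489.6000061035156, -379.29998779296875], [538.4000244140625, -341.29998779296875], [430.0, -202.1999969482422]] 0.02469204139687131
bed [205 146  46  21 515] ((462.81268310546875, -294.27728271484375), (61.06135940551758, 172.83621215820312), 37.53111267089844) [[386.0, -244.3000030517578], [491.20001220703125, -381.3999938964844], [539.7000122070312, -344.20001220703125], [434.3999938964844, -207.10000610351562]] 0.02620139062390281
```

```bash
python3 -m pendant '[[[3,-4.6,2],[0,0,10.2],0],[[3,-4.6,2],[0,0,10.2],0],[[3,-4.6,2],[0,0,10.2],0],[[3,-4.6,2],[0,0,10.2],0],[[3,-4.6,2],[0,0,10.2],0],[[0,0,0],[0,0,0],0]]' 40
python3 - <<'E'
from h import *
c=cam("wrist");P=cloud(c)
cv2.imwrite("pics/w1.png",c["im"][:,:,::-1])
print(c["o"]["position"],c["o"]["joint_pos"].round(3),R.from_quat(c["o"]["ee_rot"]).as_matrix().round(3).tolist())
for m,ce,s in soles(c):
    Q=P[m]; print(s,ce.round(1),Q.mean(0).round(4),np.percentile(Q[:,2],[5,50,95]).round(4))
E
```

```text
clock: 1.1
position: [0.4023, 0.3381, 0.3229]
ee_rot: [0.516, 0.856, -0.0, 0.002]
ft_force: [0.3, 0.9, 0.5]
grip_width: 1.006
[0.40233533 0.338123   0.32294545] [-0.807  0.075  0.019  1.559  0.003  1.507  1.269] [[-0.467, 0.884, 0.003], [0.884, 0.467, -0.002], [-0.004, 0.002, -1.0]]
[   0   41   57  102 3682] [24.7 90.2] [ 0.4776 -0.0239  0.0149] [0.0062 0.0132 0.0149]
[ 235  189   41  111 3411] [254.8 246.3] [0.5085 0.401  0.0942] [0.0492 0.0964 0.1309]
[ 101  190   47   99 2732] [123.6 235.1] [0.586  0.2166 0.0917] [0.0476 0.0837 0.122 ]
[ 175  190   33   82 2054] [192.1 231.9] [0.539  0.3069 0.0814] [0.0473 0.083  0.1095]
[ 462  241   50  104 2021] [494.9 294. ] [ 0.4384  1.0281 -0.0989] [-0.1438 -0.1012 -0.0651]
[408 354  28  30 306] [420.1 369. ] [ 0.7376  1.0619 -0.1354] [-0.1787 -0.1367 -0.0977]
```

View pics/w1.png

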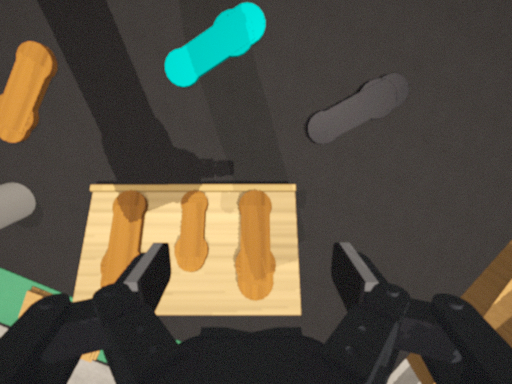

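The wrist view shows all three rack soles: the left one at (255,246), the small one at (192,232) and the right one at (124,235), with the lip at row 187. I'll fit the slope plane and the sole axes.

```bash
cat >> h.py <<'E'
def outline(m):
    return max(cv2.findContours(m.astype(np.uint8),cv2.RETR_EXTERNAL,cv2.CHAIN_APPROX_NONE)[0],key=cv2.contourArea)[:,0]
def solefit(c,m,p0,n,ex):
    """outline of top face on plane (p0,n); returns 3D centre of top face, axis (toward ex), L, W"""
    ex=ex-n*(ex@n);ex/=np.linalg.norm(ex);ey=np.cross(n,ex)
    q=planeN(c,outline(m),p0,n)-p0
    uv=np.c_[q@ex,q@ey]*1000
    (cx,cy),(a,b),ang=cv2.minAreaRect(uv.astype(np.float32))
    th=np.deg2rad(ang if a>b else ang+90)
    d=np.array([np.cos(th),np.sin(th)]); d*=np.sign(d[0])
    return p0+(ex*cx+ey*cy)/1000, ex*d[0]+ey*d[1],max(a,b),min(a,b)
E
python3 - <<'E'
from h import *
c=cam("wrist");P=cloud(c);h=cv2.cvtColor(c["im"],cv2.COLOR_RGB2HSV)
print(h[280,212],h[210,165],h[240,280])
box=np.zeros((384,512),bool);box[200:300,100:290]=1
m=box&(h[...,0]>=12)&(h[...,0]<28)&(h[...,1]<125)&(h[...,2]>120)
Q=P[m];print(len(Q))
ctr=np.median(Q,0)
for _ in range(5):
    A=np.c_[Q[:,:2],np.ones(len(Q))];s=np.linalg.lstsq(A,Q[:,2],rcond=None)[0]
    r=Q[:,2]-A@s;Q=Q[np.abs(r)<max(2*r.std(),.002)]
n=np.array([-s[0],-s[1],1]);n/=np.linalg.norm(n)
print("resid",r.std(),"tilt",np.degrees(np.arccos(n[2])),"heading",np.degrees(np.arctan2(-n[1],-n[0])),"n",n.round(4))
p=np.array([.5,.35,s@[.5,.35,1]])
print("p on slope",p)
np.savez("rack.npz",n=n,p=p)
ex=np.array([-n[0],-n[1],0])
for m,ce,s_ in soles(c):
    if 100<ce[0]<280 and 200<ce[1]<260:
        Q=P[m]; print("height over slope",np.median((Q-p)@n))
        o,d,L,W=solefit(c,m,p+n*.014,n,ex)
        print(ce.round(0),"topcentre",o.round(4),"axis",d.round(3),"head",np.degrees(np.arctan2(d[1],d[0])).round(1),L,W)
E
```

```text
[ 19 100 244] [ 19 100 244] [ 19 102 239]
8635
resid 0.0008868377887407651 tilt 34.85229789748418 heading 27.932610263476505 n [-0.5049 -0.2677  0.8206]
p on slope [0.5       0.35      0.0536436]
height over slope 0.013881263148816964
[122. 236.] topcentre [0.5938 0.2173 0.0851] axis [0.745 0.344 0.571] head 24.8 153.7991180419922 56.71260070800781
height over slope 0.013784619943511905
[190. 233.] topcentre [0.5369 0.3039 0.0784] axis [0.69  0.447 0.57 ] head 32.9 127.64754486083984 50.34978103637695
height over slope 0.01389510020338151
[253. 247.] topcentre [0.5053 0.3975 0.0894] axis [0.703 0.424 0.571] head 31.1 168.84144592285156 60.028526306152344
```

Run:
```python
from h import *
print(manip.tcp_to_tips)
c=cam("wrist");P=cloud(c);o=c["o"]
Rt=R.from_quat(o["ee_rot"]).as_matrix()
T=(P-o["position"])@Rt
S=T[np.abs(T[...,1])<.03]
S=S[(np.abs(S[:,0])<.07)&(np.abs(S[:,2])<.06)]
for s in (1,-1):
    q=S[S[:,0]*s>0]; print(len(q), np.percentile(q[:,2],[50,90,99,100]).round(4),np.percentile(q[:,0],[0,5,95,100]).round(4))
rk=np.load("rack.npz")
n=rk["n"];p=rk["p"]
def goal(top,d,hgt,back=.0155):
    x=np.cross(n,d);M=np.c_[x,d,-n]
    g=top-n*.014-d*back+n*hgt
    return g,M
top=np.array([.5053,.3975,.0894]);d=np.array([.703,.424,.571]);d=d-n*(d@n);d/=np.linalg.norm(d)
g,M=goal(top,d,.018)
rv=R.from_matrix(M@Rt.T).as_rotvec(degrees=True)
print("above slope",(top-p)@n,"goal",g,"pre(6cm)",g+n*.06,"shift cm",((g+n*.06)-o["position"])*100,"turn",rv)
```

```text
0.017
2206 [-0.0444 -0.0286 -0.0227 -0.0205] [0.0425 0.0429 0.055  0.057 ]
2209 [-0.0444 -0.0287 -0.0225 -0.0206] [-0.0564 -0.054  -0.0419 -0.0415]
above slope 0.013951433612563145 goal [0.49238299 0.38985673 0.08383393] pre(6cm) [0.46208977 0.37379522 0.1330716 ] shift cm [  6.29338105   3.22565087 -18.80521572] turn [ 15.79988857 -31.13360712   2.57432719]
```

Run:
```python
from h import *
c=cam("wrist");P=cloud(c);o=c["o"]
Rt=R.from_quat(o["ee_rot"]).as_matrix()
T=(P-o["position"])@Rt
for u,v in [(345,246),(350,255),(355,270),(365,270),(340,250),(380,290),(372,285)]: print(u,v,T[v,u].round(4),c["Z"][v,u])
```

```text
345 246 [ 0.0463 -0.012  -0.0303] 0.13359188
350 255 [ 0.0464 -0.0111 -0.0374] 0.12709294
355 270 [ 0.0435 -0.0121 -0.0514] 0.113458134
365 270 [ 0.048  -0.0116 -0.0506] 0.11430515
340 250 [ 0.0431 -0.0113 -0.0329] 0.13132285
380 290 [ 0.0479 -0.0122 -0.0646] 0.10072976
372 285 [ 0.0477 -0.0102 -0.0588] 0.106908835
```

```bash
python3 -m pendant '[[[1.25,0.65,-3.7],[3.2,-6.2,0.5],117],[[1.25,0.65,-3.7],[3.2,-6.2,0.5],117],[[1.25,0.65,-3.7],[3.2,-6.2,0.5],117],[[1.25,0.65,-3.7],[3.2,-6.2,0.5],117],[[1.25,0.65,-3.7],[3.2,-6.2,0.5],117],[[0,0,0],[0,0,0],117]]' 40
python3 - <<'E'
from h import *
c=cam("wrist");P=cloud(c);o=c["o"]
cv2.imwrite("pics/w2.png",c["im"][:,:,::-1])
Rt=R.from_quat(o["ee_rot"]).as_matrix()
T=(P-o["position"])@Rt
S=T[np.abs(T[...,1])<.014]
S=S[(np.abs(S[:,0])<.07)&(S[:,2]<.03)]
print(o["grip_width"],np.percentile(S[:,2],[50,90,99,100]).round(4),np.abs(S[:,0]).min())
E
```

```text
clock: 2.05
position: [0.4533, 0.3826, 0.1285]
ee_rot: [0.467, 0.831, 0.257, 0.158]
ft_force: [-0.2, -0.3, 1.9]
grip_width: 0.542
0.5417738140549114 [-0.082  -0.0495 -0.0193 -0.0097] 1.219793760956066e-06
```

View pics/w2.png

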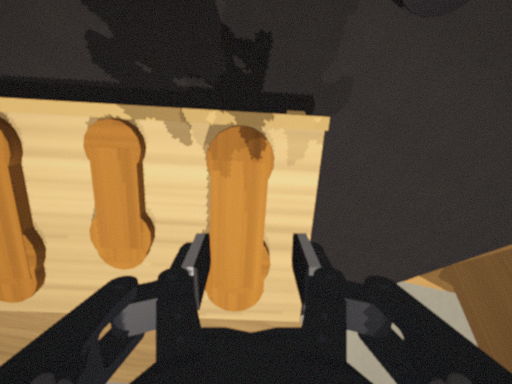

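Run:
```python
from h import *
c=cam("scene");P=cloud(c);o=c["o"]
Rt=R.from_quat(o["ee_rot"]).as_matrix()
for z in (-.12,-.06,-.01,.017):
    for x in (-.023,.023):
        w=o["position"]+Rt@[x,0,z]; q=(w-c["t"])@c["R"]; print(z,x,(c["K"]@q/q[2])[:2].round(0))
im=c["im"][200:380,260:440,::-1]
cv2.imwrite("pics/s2.png",cv2.resize(im,None,fx=3,fy=3))
T=(P-o["position"])@Rt
m=(np.abs(T[...,1])<.015)&(np.abs(T[...,0])<.06)&(T[...,2]<.045)&(T[...,2]>-.1)
print(np.percentile(T[m][:,2],[90,99,100]))
```

```text
-0.12 -0.023 [369. 233.]
-0.12 0.023 [388. 241.]
-0.06 -0.023 [360. 255.]
-0.06 0.023 [379. 263.]
-0.01 -0.023 [353. 273.]
-0.01 0.023 [372. 281.]
0.017 -0.023 [350. 282.]
0.017 0.023 [368. 290.]
[-0.02862258 -0.01624327 -0.01288053]
```

View pics/s2.png

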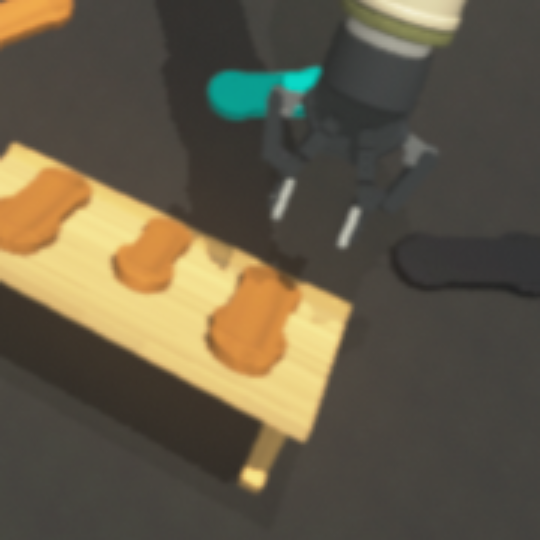

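Both cameras put the fingertips about 10 mm behind the stated TCP at 46 mm opening, not 17 mm ahead of it. I'll plan with the measured tips and check by contact.

```bash
cat >> h.py <<'E'
def step(g,M,o=None):
    o=o or manip.get_obs()
    Rt=R.from_quat(o["ee_rot"]).as_matrix()
    print("shift cm",((g-o["position"])*100).round(2),"turn",R.from_matrix(M@Rt.T).as_rotvec(degrees=True).round(2))
def rackgoal(top,d,n,hgt,back=.0155):
    d=d-n*(d@n);d=d/np.linalg.norm(d)
    x=np.cross(n,d);M=np.c_[x,d,-n]
    return top-n*.014-d*back+n*hgt,M
E
python3 - <<'E'
from h import *
rk=np.load("rack.npz");n=rk["n"];p=rk["p"]
c=cam("wrist");P=cloud(c)
ex=np.array([-n[0],-n[1],0])
for m,ce,s_ in soles(c,smin=150):
    Q=P[m]; print(ce.round(0),s_,"height over slope",np.median((Q-p)@n))
    o,d,L,W=solefit(c,m,p+n*.014,n,ex)
    print("topcentre",o.round(4),"axis",d.round(3),"head",np.degrees(np.arctan2(d[1],d[0])).round(1),L,W)
top=np.array([.5053,.3975,.0894]);d=np.array([.703,.424,.571])
for h in (.04,.02,-.006):
    g,M=rackgoal(top,d,n,h);print(h,g.round(4));step(g,M)
E
```

```text
[117. 185.] [  83  109   71  153 7526] height over slope 0.013349496813735253
topcentre [0.5341 0.3074 0.0778] axis [0.747 0.341 0.571] head 24.6 128.1641082763672 52.65687942504883
[237. 209.] [  205   117    68   187 10168] height over slope 0.013424114038815473
topcentre [0.5031 0.401  0.0892] axis [0.726 0.383 0.571] head 27.8 167.90521240234375 56.14822006225586
[ 14. 231.] [   0  122   45  174 3980] height over slope 0.013242102722374536
topcentre [0.5943 0.246  0.0948] axis [0.807 0.191 0.559] head 13.3 156.33863830566406 37.353126525878906
[485. 296.] [ 424  240   88  132 3157] height over slope -0.28197044499931206
topcentre [0.4643 0.6387 0.1429] axis [0.531 0.653 0.54 ] head 50.9 158.57562255859375 76.72146606445312
0.04 [0.4813 0.384  0.1019]
shift cm [ 2.42 -0.13 -3.33] turn [-0.66  0.4  -0.75]
0.02 [0.4914 0.3893 0.0855]
shift cm [ 3.43  0.41 -4.97] turn [-0.66  0.4  -0.75]
-0.006 [0.5045 0.3963 0.0641]
shift cm [ 4.74  1.11 -7.1 ] turn [-0.66  0.4  -0.75]
```

```bash
cat >> h.py <<'E'
def slicefit(c,m,p0,n,ex,lo=None,hi=None):
    """axis via slice midpoints; returns centre(by ends), dir, L, waist width"""
    ex=ex-n*(ex@n);ex=ex/np.linalg.norm(ex);ey=np.cross(n,ex)
    v,u=np.nonzero(m);q=planeN(c,np.c_[u,v],p0,n)-p0
    a,b=q@ex*1000,q@ey*1000
    px=np.median(np.diff(np.sort(np.unique(np.round(a,2)))));
    for _ in range(3):
        t=np.arange(a.min()+8,a.max()-8,3.)
        mid=[];w=[];tt=[]
        for x in t:
            s=np.abs(a-x)<2
            if s.sum()>5: mid.append((b[s].max()+b[s].min())/2);w.append(b[s].max()-b[s].min());tt.append(x)
        tt,mid,w=map(np.array,(tt,mid,w))
        k=np.ones(len(tt),bool)
        if lo is not None:k=(tt-a.min()>=lo)&(tt-a.min()<=hi)
        f=np.polyfit(tt[k],mid[k],1)
        r=mid-np.polyval(f,tt);k2=k&(np.abs(r)<2)
        f=np.polyfit(tt[k2],mid[k2],1)
        th=np.arctan(f[0])
        ex=ex*np.cos(th)+ey*np.sin(th);ey=np.cross(n,ex);a,b=q@ex*1000,q@ey*1000
    off=np.median(mid[k2])
    ctr=p0+(ex*(a.max()+a.min())/2+ey*np.polyval(f,(a.max()+a.min())/2))/1000
    return ctr,ex,a.max()-a.min(),w.round(0)
E
python3 - <<'E'
from h import *
rk=np.load("rack.npz");n=rk["n"];p=rk["p"]
c=cam("wrist")
ex=np.array([-n[0],-n[1],0])
for m,ce,s_ in soles(c,smin=150)[:2]:
  for lo,hi in((None,None),(5,110)):
    o,d,L,W=slicefit(c,m,p+n*.014,n,ex,lo,hi)
    print("topcentre",o.round(4),"axis",d.round(3),"head",np.degrees(np.arctan2(d[1],d[0])).round(1),L,W[::3])
E
```

```text
topcentre [0.5349 0.3057 0.0777] axis [0.727 0.38  0.571] head 27.6 128.11125554011818 [35. 42. 45. 40. 40. 39. 39. 40. 41. 50. 52. 47. 39.]
topcentre [0.5349 0.3057 0.0777] axis [0.726 0.383 0.571] head 27.8 128.099646161075 [35. 42. 45. 40. 40. 39. 39. 40. 42. 50. 52. 47. 39.]
topcentre [0.5038 0.3994 0.0892] axis [0.719 0.395 0.571] head 28.8 168.2615155196323 [39. 49. 52. 50. 45. 45. 45. 45. 45. 45. 49. 51. 52. 51. 49. 50. 48.]
topcentre [0.5038 0.3994 0.0892] axis [0.718 0.397 0.571] head 28.9 168.25737866627853 [39. 49. 52. 50. 45. 45. 45. 45. 45. 45. 49. 51. 52. 51. 49. 50. 48.]
```

Run:
```python
from h import *
rk=np.load("rack.npz");n=rk["n"]
top=np.array([.5038,.3994,.0892]);d=np.array([.719,.395,.571])
for h in (.03,.01,-.006):
    g,M=rackgoal(top,d,n,h);print(h,g.round(4));step(g,M)
```

```text
0.03 [0.4846 0.389  0.0935]
shift cm [ 2.7   0.37 -4.23] turn [ 0.25  0.99 -2.28]
0.01 [0.4947 0.3943 0.0771]
shift cm [ 3.71  0.9  -5.87] turn [ 0.25  0.99 -2.28]
-0.006 [0.5027 0.3986 0.0639]
shift cm [ 4.52  1.33 -7.18] turn [ 0.25  0.99 -2.28]
```

```bash
python3 -m pendant '[[[1.35,0.2,-2.1],[0.1,0.5,-1.1],75],[[1.35,0.2,-2.1],[0.1,0.5,-1.1],75],[[0,0,0],[0,0,0],75],[[0.5,0.26,-0.82],[0,0,0],75],[[0.5,0.26,-0.82],[0,0,0],75],[[0,0,0],[0,0,0],75]]' 40
python3 - <<'E'
from h import *
rk=np.load("rack.npz");n=rk["n"]
top=np.array([.5038,.3994,.0892]);d=np.array([.719,.395,.571])
g,M=rackgoal(top,d,n,-.006);step(g,M)
c=cam("wrist");o=c["o"];cv2.imwrite("pics/w3.png",c["im"][:,:,::-1])
P=cloud(c);Rt=R.from_quat(o["ee_rot"]).as_matrix()
T=(P-o["position"])@Rt
for u,v in [(250,180),(250,230)]: print(T[v,u].round(4))
E
```

```text
clock: 3.0
position: [0.5008, 0.3999, 0.087]
ee_rot: [0.488, 0.818, 0.261, 0.157]
ft_force: [-0.3, 0.3, -0.2]
grip_width: 0.704
shift cm [ 0.2  -0.13 -2.3 ] turn [-0.47  0.4   0.17]
[ 0.0002 -0.0374  0.0001]
[ 0.0002 -0.0067  0.0001]
```

View pics/w3.png

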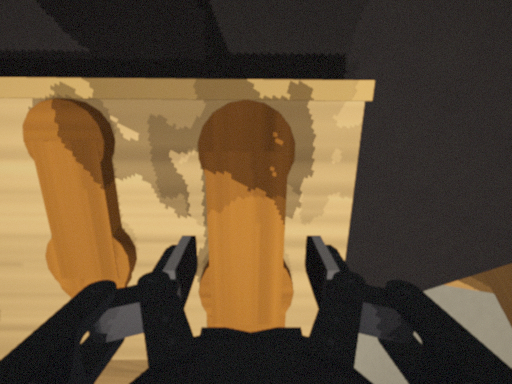

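```bash
python3 -m pendant '[[[0.1,-0.06,-1.15],[0,0,0],75],[[0.1,-0.06,-1.15],[0,0,0],75],[[0,0,0],[0,0,0],75]]' 40
python3 - <<'E'
from h import *
rk=np.load("rack.npz");n=rk["n"]
top=np.array([.5038,.3994,.0892]);d=np.array([.719,.395,.571])
g,M=rackgoal(top,d,n,-.006);step(g,M)
c=cam("wrist");cv2.imwrite("pics/w4.png",c["im"][:,:,::-1])
c=cam("scene");cv2.imwrite("pics/s4.png",cv2.resize(c["im"][230:360,260:420,::-1],None,fx=4,fy=4))
E
```

```text
clock: 3.42
position: [0.5027, 0.3991, 0.065]
ee_rot: [0.488, 0.818, 0.261, 0.157]
ft_force: [0.4, -0.3, -0.7]
grip_width: 0.706
shift cm [ 0.01 -0.05 -0.11] turn [-0.54  0.47  0.14]
```

View pics/w4.png

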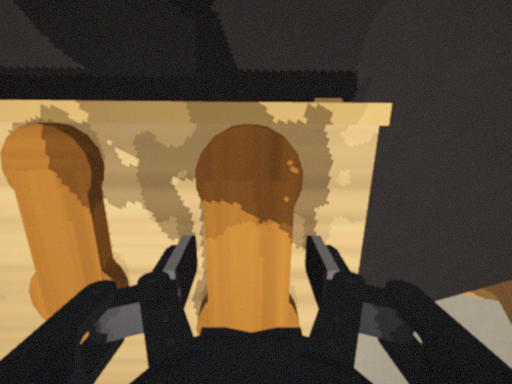

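View pics/s4.png

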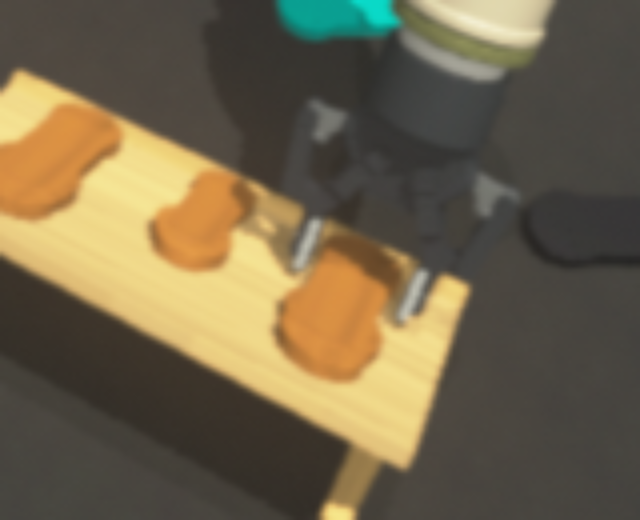

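```bash
python3 -m pendant '[[[0,0,-0.2],[0,0,0],75],[[0,0,0],[0,0,0],140],[[0,0,0],[0,0,0],140],[[0,0,0],[0,0,0],140],[[0,0,0],[0,0,0],140]]' 60
python3 - <<'E'
from h import *
c=cam("scene");cv2.imwrite("pics/s5.png",cv2.resize(c["im"][230:360,260:420,::-1],None,fx=4,fy=4))
E
```

```text
clock: 4.15
position: [0.5031, 0.3999, 0.0655]
ee_rot: [0.488, 0.818, 0.263, 0.158]
ft_force: [0.5, -0.2, -1.8]
grip_width: 0.515
```

View pics/s5.png

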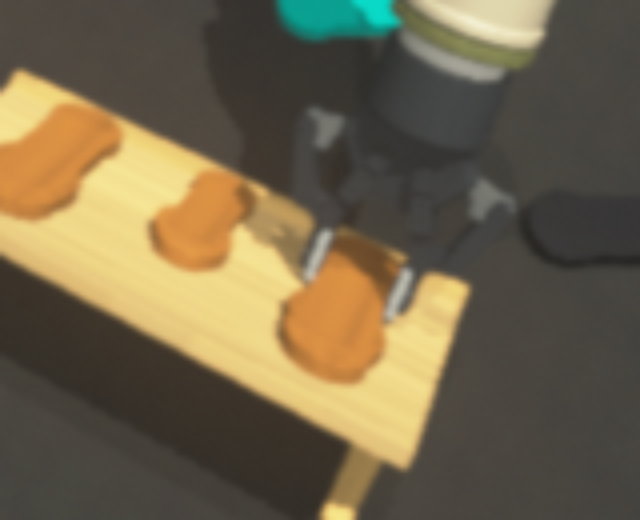

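```bash
python3 -m pendant '[[[-0.5,-0.27,0.82],[0,0,0],140],[[-1,-0.54,1.64],[0,0,0],140],[[-1.5,-0.8,3],[0,0,0],140],[[-1.5,-0.8,3],[0,0,0],140],[[0,0,0],[0,0,0],140]]' 60
python3 - <<'E'
from h import *
c=cam("scene");cv2.imwrite("pics/s6.png",cv2.resize(c["im"][200:360,260:420,::-1],None,fx=3.5,fy=3.5))
E
```

```text
clock: 4.82
position: [0.4553, 0.3744, 0.1536]
ee_rot: [0.487, 0.818, 0.262, 0.157]
ft_force: [0.3, 0.4, -1.0]
grip_width: 0.514
```

View pics/s6.png

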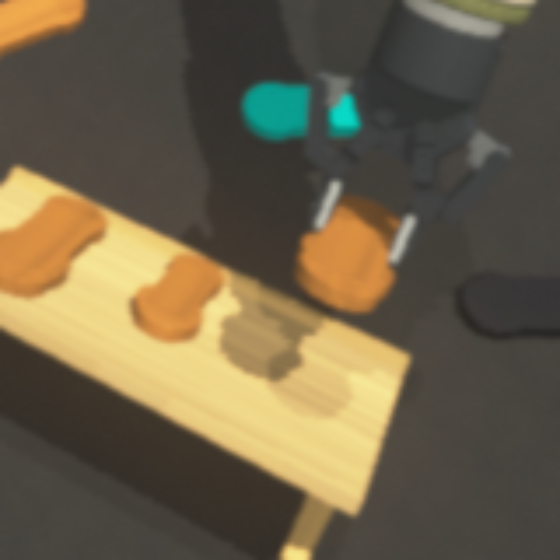

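```bash
python3 -m pendant '[[[-1,-3,3],[-4.1,7.7,0],140],[[-1,-4,3],[-4.1,7.7,0],140],[[0,-5,2.5],[-4.1,7.7,0],140],[[0,-6,1],[-4.1,7.7,0],140],[[0,-6.2,0],[0,0,-10.1],140],[[0,-6.2,0],[0,0,-10.1],140],[[0,-6.2,0],[0,0,-10.1],140],[[0,-6.2,0],[0,0,-10.1],140],[[0,-6.2,0],[0,0,-10.1],140],[[0,-6.2,0],[0,0,-10.1],140],[[0,-6,0],[0,0,-10.1],140],[[0,-3,0],[0,0,-10.1],140]]' 60
python3 - <<'E'
from h import *
c=cam("wrist");o=c["o"];cv2.imwrite("pics/w7.png",c["im"][:,:,::-1])
print(R.from_quat(o["ee_rot"]).as_matrix().round(3).tolist(),o["joint_pos"].round(2))
E
```

```text
clock: 6.38
position: [0.4341, -0.2784, 0.2312]
ee_rot: [0.954, 0.3, -0.009, 0.009]
ft_force: [-0.4, 1.2, -1.7]
grip_width: 0.517
[[0.82, 0.572, -0.011], [0.572, -0.82, -0.023], [-0.022, 0.013, -1.0]] [-0.17  0.07  0.68  1.77 -0.02  1.31  1.12]
```

View pics/w7.png

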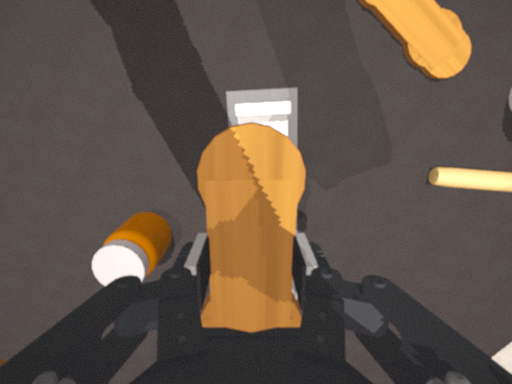

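```bash
python3 -m pendant '[[[4.5,3,2],[0,0,0],140],[[4.5,3,2],[0,0,0],140],[[0,0,0],[0,0,0],140]]' 60
python3 - <<'E'
from h import *
c=cam("wrist");o=c["o"];cv2.imwrite("pics/w8.png",c["im"][:,:,::-1])
np.savez("w8.npz",**{k:c[k] for k in("im","Z","K","R","t")})
print(R.from_quat(o["ee_rot"]).as_matrix().round(3).tolist(),o["joint_pos"].round(2))
E
```

```text
clock: 6.8
position: [0.5244, -0.2226, 0.2683]
ee_rot: [0.957, 0.29, -0.013, 0.011]
ft_force: [-0.8, -0.5, -1.8]
grip_width: 0.514
[[0.831, 0.556, -0.019], [0.556, -0.831, -0.029], [-0.031, 0.013, -0.999]] [-0.23  0.21  0.63  1.57 -0.09  1.41  0.99]
```

View pics/w8.png

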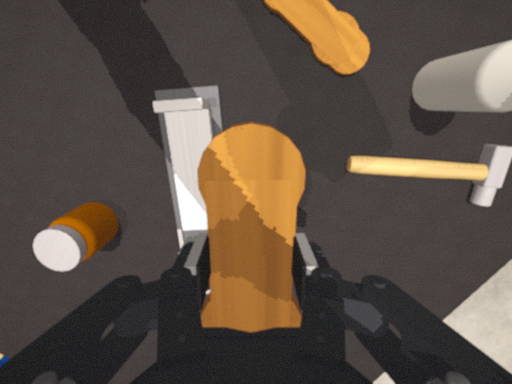

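Run:
```python
from h import *
c=dict(np.load("w8.npz"));P=cloud(c)
cv2.imwrite("pics/w8z.png",cv2.resize(c["im"][80:260,140:240,::-1],None,fx=5,fy=3.3,interpolation=cv2.INTER_NEAREST)[:600])
Q=P[80:235,140:235].reshape(-1,3);uu,vv=np.meshgrid(np.arange(140,235),np.arange(80,235))
th=np.deg2rad(-52.2);e=np.array([np.cos(th),np.sin(th)]);f=np.array([-e[1],e[0]])
for lo,hi in((.004,.013),(.019,.030),(.055,.068)):
    s=(Q[:,2]>lo)&(Q[:,2]<hi)
    a,b=Q[s,:2]@e*1000,Q[s,:2]@f*1000
    print(lo,s.sum(),np.median(Q[s,2]),"along",np.percentile(a,[0,2,50,98,100]).round(1),"across",np.percentile(b,[0,2,50,98,100]).round(1))
```

```text
0.004 1876 0.007507645852827399 along [389.2 389.9 430.3 612.  616. ] across [138.9 139.8 166.6 228.6 229.6]
0.019 3708 0.02350755600373447 along [405.8 420.9 479.9 593.4 599. ] across [153.4 154.7 177.1 213.6 215.7]
0.055 581 0.06130003075858126 along [405.2 405.5 412.1 418.9 419.2] across [154.1 155.4 185.7 214.9 215.7]
```

View pics/w8z.png

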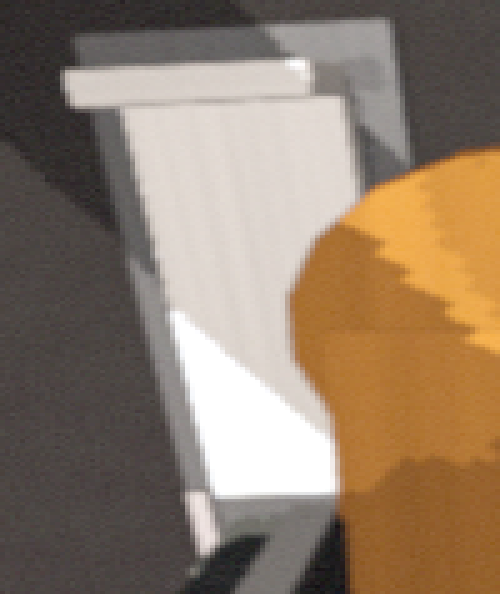

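Run:
```python
from h import *
c=dict(np.load("w8.npz"));P=cloud(c)
Q=P[80:235,140:235].reshape(-1,3)
th0=-52.2
for it in range(3):
    th=np.deg2rad(th0);e=np.array([np.cos(th),np.sin(th)]);f=np.array([-e[1],e[0]])
    a,b,z=Q[:,:2]@e*1000,Q[:,:2]@f*1000,Q[:,2]
    res={}
    for nm,lo,hi,al,ah in(("plate",.004,.013,392,600),("bed",.019,.030,425,585)):
        s=(z>lo)&(z<hi)
        for side in("min","max"):
            X=[];Y=[]
            for x in np.arange(al,ah,4):
                k=s&(np.abs(a-x)<2.5)
                if k.sum()>4: X.append(x);Y.append(getattr(b[k],side)())
            X,Y=np.array(X),np.array(Y)
            med=np.median(Y);k=np.abs(Y-med)<4
            ff=np.polyfit(X[k],Y[k],1);r=Y-np.polyval(ff,X);k&=np.abs(r)<1
            ff=np.polyfit(X[k],Y[k],1)
            print(nm,side,"n",k.sum(),X[k].min(),X[k].max(),"slope deg",np.degrees(ff[0]).round(2),"at 419",np.polyval(ff,419).round(1),"at 504",np.polyval(ff,504).round(1))
            res[nm+side]=ff
    th0+=np.degrees(np.mean([res["platemin"][0],res["bedmin"][0]]));print("->",th0)
s=(z>.055)&(z<.068);print("stop",a[s].min(),a[s].max(),b[s].min(),b[s].max())
sb=(z>.019)&(z<.03);print("bed end along",np.percentile(a[sb],99.5))
```

```text
plate min n 49 392 596 slope deg 0.07 at 419 139.6 at 504 139.7
plate max n 34 464 596 slope deg -0.06 at 419 148.1 at 504 148.0
bed min n 39 425 581 slope deg 0.06 at 419 153.9 at 504 153.9
bed max n 7 493 581 slope deg 0.35 at 419 192.2 at 504 192.7
-> -52.13453496398221
plate min n 49 392 596 slope deg 0.04 at 419 139.1 at 504 139.1
plate max n 34 464 596 slope deg -0.13 at 419 147.6 at 504 147.4
bed min n 40 425 581 slope deg -0.0 at 419 153.4 at 504 153.4
bed max n 7 493 581 slope deg 0.29 at 419 191.7 at 504 192.2
-> -52.11613298830328
plate min n 49 392 596 slope deg 0.02 at 419 139.0 at 504 139.0
plate max n 34 464 596 slope deg -0.15 at 419 147.4 at 504 147.2
bed min n 40 425 581 slope deg -0.02 at 419 153.3 at 504 153.2
bed max n 7 493 581 slope deg 0.27 at 419 191.6 at 504 192.0
-> -52.11552184183255
stop 405.5091618099277 419.4849724869333 153.46296055157052 215.0578775227832
bed end along 597.6830169107351
```

```bash
cat >> h.py <<'E'
JO=np.array([.4551,-.2853,0.]);JH=-52.12
je=np.array([np.cos(np.deg2rad(JH)),np.sin(np.deg2rad(JH)),0]);jf=np.array([-je[1],je[0],0])
def held(c,hi=95):
    """pose of the sole seen by wrist (held, or on pile): top plane fit, heel end, axis; in jig frame"""
    P=cloud(c)
    best=max(soles(c,150),key=lambda t:t[2][4] if abs(t[1][0]-251)<60 else 0)
    m=best[0];Q=P[cv2.erode(m.astype(np.uint8),np.ones((5,5)))>0]
    for _ in range(4):
        A=np.c_[Q[:,:2],np.ones(len(Q))];s=np.linalg.lstsq(A,Q[:,2],rcond=None)[0];r=Q[:,2]-A@s
        Q=Q[np.abs(r)<max(2.5*r.std(),.0005)]
    n=np.array([-s[0],-s[1],1]);n/=np.linalg.norm(n)
    p0=Q.mean(0)
    o,d,L,W=slicefit(c,m,p0,n,je,4,hi)
    # heel end = o - d*L/2
    heel=o-d*L/2/1000; cen=heel+d*.085 # top face
    und=cen-n*.014
    J=lambda v:np.array([(v-JO)@je,(v-JO)@jf,v[2]])*1000
    print("n jig",(np.r_[n@je,n@jf,n[2]]).round(4),"tilt deg",np.degrees(np.arccos(n[2])).round(2),"rms",r.std().round(5))
    print("yaw err deg",np.degrees(np.arctan2(d@jf,d@je)).round(2),"L seen",L,"W",W[::3])
    print("heel(top) jig mm",J(heel).round(1),"origin under",J(und).round(1))
    return n,d,und
E
python3 - <<'E'
from h import *
c=cam("wrist");n,d,u=held(c)
o=c["o"];Rt=R.from_quat(o["ee_rot"]).as_matrix()
print("origin in tool mm",(Rt.T@(u-o["position"])*1000).round(1),"d in tool",(Rt.T@d).round(3),"n in tool",(Rt.T@n).round(3))
E
```

```text
n jig [0.0035 0.0369 0.9993] tilt deg 2.13 rms 0.00054
yaw err deg -4.76 L seen 121.42983949966325 W [39. 49. 52. 50. 45. 45. 45. 44. 45. 46. 52. 58.]
heel(top) jig mm [-76.5  96.5 286.2] origin under [  8.2  88.9 272.2]
origin in tool mm [-0.4 15.  -4.2] d in tool [-0.008  1.     0.014] n in tool [ 0.004  0.014 -1.   ]
```

```bash
cat >> h.py <<'E'
def placegoal(ut,dt,nt,gx,gy,gz):
    S=np.c_[dt,np.cross(nt,dt),nt];U,_,V=np.linalg.svd(S);S=U@V
    M=np.c_[je,jf,[0,0,1]]@S.T
    return JO+je*gx+jf*gy+np.array([0,0,gz])-M@ut, M
E
cat > tool1.py <<'E'
import numpy as np
ut=np.array([-.4,15.,-4.2])/1000;dt=np.array([-.008,1,.014]);nt=np.array([.004,.014,-1.])
E
python3 - <<'E'
from h import *
from tool1 import *
for z in (.09,.03,.024):
    g,M=placegoal(ut,dt,nt,.003,0,z);print(g.round(4));step(g,M)
E
```

```text
[ 0.448  -0.2757  0.0856]
shift cm [ -7.3   -4.99 -18.21] turn [ 1.17 -1.75  4.86]
[ 0.448  -0.2757  0.0256]
shift cm [ -7.3   -4.99 -24.21] turn [ 1.17 -1.75  4.86]
[ 0.448  -0.2757  0.0196]
shift cm [ -7.3   -4.99 -24.81] turn [ 1.17 -1.75  4.86]
```

```bash
python3 -m pendant '[[[-3.7,-2.5,-2],[0.6,-0.9,2.4],140],[[-3.6,-2.5,-2],[0.6,-0.9,2.4],140],[[0,0,-4.5],[0,0,0],140],[[0,0,-4.5],[0,0,0],140],[[0,0,-4],[0,0,0],140],[[0,0,0],[0,0,0],140]]' 60
python3 - <<'E'
from h import *
from tool1 import *
g,M=placegoal(ut,dt,nt,.003,0,.026);print(g.round(4));step(g,M)
c=cam("wrist");cv2.imwrite("pics/w9.png",c["im"][:,:,::-1]);held(c)
E
```

```text
clock: 7.65
position: [0.4367, -0.2826, 0.0902]
ee_rot: [0.946, 0.323, 0.003, 0.006]
ft_force: [0.1, 0.2, -0.1]
grip_width: 0.52
[ 0.448  -0.2757  0.0216]
shift cm [ 1.13  0.69 -6.86] turn [ 0.07 -0.17  0.61]
n jig [1.0e-04 3.8e-03 1.0e+00] tilt deg 0.22 rms 0.00055
yaw err deg 0.1 L seen 120.45963865689842 W [40. 49. 52. 50. 45. 45. 45. 44. 45. 45. 53. 58.]
heel(top) jig mm [-82.6 -13.7 108.7] origin under [  2.4 -13.6  94.7]
```

View pics/w9.png

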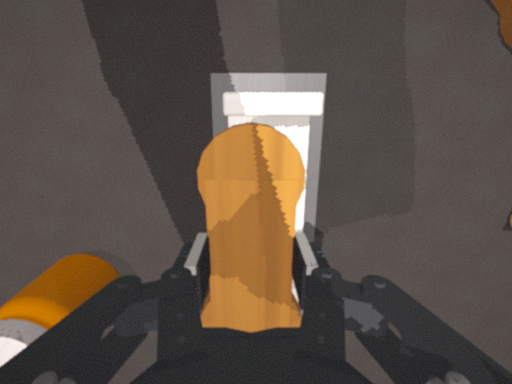

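```bash
python3 -m pendant '[[[0.56,0.35,-1.2],[0,0,0],140],[[0.56,0.35,-1.2],[0,0,0],140],[[0,0,0],[0,0,0.3],140],[[0,0,0],[0,0,0],140]]' 60
python3 - <<'E'
from h import *
from tool1 import *
g,M=placegoal(ut,dt,nt,.003,0,.026);step(g,M)
c=cam("wrist");cv2.imwrite("pics/w10.png",c["im"][:,:,::-1]);held(c)
P=cloud(c)-JO
a,b,z=P@je*1000,P@jf*1000,P[...,2]*1000
s=(z>56)&(z<66)&(a<-78)&(a>-110)&(abs(b)<50);print("stop",a[s].min(),a[s].max(),b[s].min(),b[s].max(),np.median(z[s]))
s=(z>4)&(z<13)&(a<-90)&(a>-140)&(abs(b)<60);print("plate",a[s].min(),a[s].max(),b[s].min(),b[s].max())
E
```

```text
clock: 8.2
position: [0.4522, -0.2769, 0.0702]
ee_rot: [0.945, 0.326, 0.006, 0.009]
ft_force: [0.8, -0.3, -0.3]
grip_width: 0.52
shift cm [-0.42  0.12 -4.86] turn [0.23 0.3  0.26]
n jig [-7.1e-03 -9.0e-04  1.0e+00] tilt deg 0.41 rms 0.00055
yaw err deg 0.07 L seen 120.48004391262558 W [39. 49. 53. 50. 45. 45. 45. 44. 45. 45. 53. 58.]
heel(top) jig mm [-77.7   2.3  88.3] origin under [ 7.4  2.4 74.9]
stop -98.87740206151241 -85.25134021388601 -30.91736847476315 31.19775574724371 61.297025010364855
plate -115.17737600437337 -90.22286898974302 -45.146275526291205 45.42523005521872
```

```bash
python3 -m pendant '[[[-0.42,0.12,-1],[0.2,0.3,0],140],[[0,0,-1],[0,0,0],140],[[0,0,-1],[0,0,0],140],[[0,0,0],[0,0,0],140]]' 60
python3 - <<'E'
from h import *
from tool1 import *
g,M=placegoal(ut,dt,nt,.003,0,.024);step(g,M)
c=cam("wrist");held(c)
E
```

```text
clock: 8.75
position: [0.4473, -0.2756, 0.038]
ee_rot: [0.945, 0.326, 0.004, 0.006]
ft_force: [-0.1, -0.3, -1.6]
grip_width: 0.52
shift cm [ 0.07 -0.01 -1.84] turn [ 0.   -0.03  0.29]
n jig [0.e+00 3.e-04 1.e+00] tilt deg 0.02 rms 0.00055
yaw err deg 0.22 L seen 120.94282639428133 W [38. 49. 52. 50. 45. 44. 44. 44. 45. 44. 53. 58.]
heel(top) jig mm [-82.1  -0.9  56.5] origin under [ 2.9 -0.6 42.5]
```

```bash
python3 -m pendant '[[[0.03,0.03,-0.8],[0,0,0.2],140],[[0,0.02,-0.6],[0,0,0],140],[[0,0,-0.2],[0,0,0],140],[[0,0,-0.1],[0,0,0],140],[[0,0,0],[0,0,0],140]]' 60
python3 - <<'E'
from h import *
from tool1 import *
g,M=placegoal(ut,dt,nt,.003,0,.024);step(g,M)
c=cam("wrist");held(c)
E
```

```text
clock: 9.43
position: [0.4483, -0.2755, 0.0208]
ee_rot: [0.945, 0.328, 0.005, 0.006]
ft_force: [-0.8, 0.2, -1.4]
grip_width: 0.516
shift cm [-0.03 -0.02 -0.12] turn [0.04 0.06 0.08]
n jig [-1.4e-03  4.0e-04  1.0e+00] tilt deg 0.08 rms 0.00054
yaw err deg 0.38 L seen 120.49402716604824 W [39. 49. 51. 49. 44. 45. 44. 44. 45. 44. 53. 58.]
heel(top) jig mm [-81.2  -0.2  39.2] origin under [ 3.8  0.3 25.3]
```

```bash
python3 -m pendant '[[[0,0,-0.12],[0,0,-0.2],140],[[0,0,-0.08],[0,0,0],140],[[0,0,0],[0,0,0],140]]' 60; python3 -m pendant '[[[0,0,0],[0,0,0],110],[[0,0,0],[0,0,0],85],[[0,0,0],[0,0,0],85]]' 60
python3 - <<'E'
from h import *
c=cam("wrist");held(c);cv2.imwrite("pics/w11.png",c["im"][:,:,::-1])
E
```

```text
clock: 9.85
position: [0.4486, -0.2755, 0.019]
ee_rot: [0.945, 0.326, 0.005, 0.007]
ft_force: [-0.4, -0.1, -1.0]
grip_width: 0.517
clock: 10.22
position: [0.4488, -0.2757, 0.0193]
ee_rot: [0.945, 0.326, 0.005, 0.007]
ft_force: [-1.2, 0.4, 0.3]
grip_width: 0.668
n jig [-0.0016  0.0015  1.    ] tilt deg 0.13 rms 0.00054
yaw err deg 0.12 L seen 121.26458911546891 W [38. 49. 51. 49. 45. 44. 44. 44. 44. 44. 52. 57.]
heel(top) jig mm [-81.1   0.3  37.3] origin under [ 3.9  0.4 23.5]
```

View pics/w11.png

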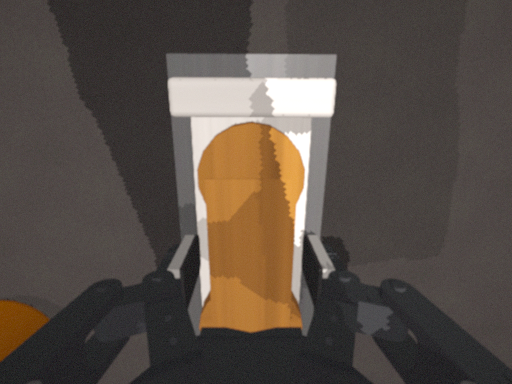

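Sole 1 lies on the bed, 4 mm from the stop, with y at 0.4 mm and yaw at 0.1°. Sole_c is next.

```bash
python3 -m pendant '[[[0,0,2],[0,0,0],85],[[0,0,5],[0,0,0],85],[[0,0,6],[0,0,0],60],[[0,6,3],[0,0,9],60],[[1,6,0],[0,0,9],60],[[1,6,0],[0,0,9],60],[[0,3,0],[0,0,9],60],[[0,0,0],[0,0,5],60]]' 60
python3 - <<'E'
from h import *
c=cam("wrist");cv2.imwrite("pics/w12.png",c["im"][:,:,::-1]);print(c["o"]["position"])
ez=np.array([0,0,1.]);P=cloud(c)
for m,ce,s in soles(c,150):
    o,d,L,W=slicefit(c,m,ez*.014,ez,np.array([1.,0,0]))
    print(s,ce.round(0),"top",o.round(4),"head",np.degrees(np.arctan2(d[1],d[0])).round(1),L,W[::3],np.median(P[m][:,2]))
E
```

```text
clock: 11.28
position: [0.4677, -0.064, 0.1831]
ee_rot: [0.765, 0.644, 0.009, 0.006]
ft_force: [0.4, -1.4, -0.3]
grip_width: 0.762
[ 0.46770671 -0.06397245  0.18311804]
[ 255  109   52  137 5591] [280. 177.] top [ 0.4851 -0.0301  0.014 ] head -5.7 169.04368248254417 [40. 51. 53. 51. 46. 47. 46. 47. 47. 47. 50. 58. 61. 60. 53. 53. 50. 39.] 0.013132155512063204
[   8  142  100  114 5635] [ 56. 201.] top [ 0.4623 -0.3126  0.014 ] head -52.4 171.51888452974316 [53. 57. 53. 50. 49. 49. 49. 49. 49. 52. 58. 64. 64. 62. 58. 56. 50. 39.] 0.03739622419941474
[ 469  199   43   71 2086] [494. 227.] top [0.6041 0.2352 0.014 ] head 22.7 116.52239174640022 [39. 51. 53. 52. 48. 40. 34. 28. 24. 19. 14.  9.] 0.05552785340360786
```

View pics/w12.png

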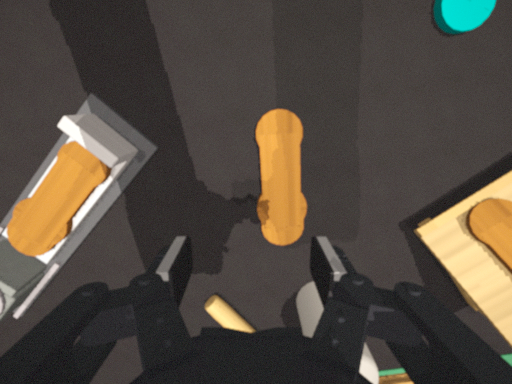

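Run:
```python
from h import *
ez=np.array([0,0,1.]);a=np.deg2rad(-5.7)
for h in (.06,-.003):
    g,M=rackgoal(np.array([.4851,-.0301,.014]),np.array([np.cos(a),np.sin(a),0]),ez,h);print(g);step(g,M)
```

```text
[ 0.46967664 -0.02856054  0.06      ]
shift cm [  0.2    3.64 -12.31] turn [-0.12  1.21  3.94]
[ 0.46967664 -0.02856054 -0.003     ]
shift cm [  0.2    3.64 -18.61] turn [-0.12  1.21  3.94]
```

```bash
python3 -m pendant '[[[0.1,1.7,-4],[0,0.6,2],75],[[0.1,1.7,-4],[0,0.6,1.9],75],[[0,0,-2.5],[0,0,0],75],[[0,0,0],[0,0,0],75]]' 60
python3 - <<'E'
from h import *
ez=np.array([0,0,1.])
c=cam("wrist");cv2.imwrite("pics/w13.png",c["im"][:,:,::-1])
for m,ce,s in soles(c,150,amin=2000):
    o,d,L,W=slicefit(c,m,ez*.014,ez,np.array([1.,0,0]),4,95)
    heel=o-d*L/2000
    if abs(ce[0]-255)<40: print(s,"heel",heel.round(4),"centre",(heel+d*.085).round(4),"head",np.degrees(np.arctan2(d[1],d[0])).round(1),L,W[::3])
a=np.deg2rad(-5.7)
g,M=rackgoal(np.array([.4851,-.0301,.014]),np.array([np.cos(a),np.sin(a),0]),ez,-.003);step(g,M)
E
```

```text
clock: 11.82
position: [0.4702, -0.0315, 0.0765]
ee_rot: [0.744, 0.668, 0.002, -0.0]
ft_force: [-0.6, -0.8, 0.2]
grip_width: 0.701
[ 220  117   70  190 7649] heel [ 0.4008 -0.0218  0.014 ] centre [ 0.4854 -0.0303  0.014 ] head -5.7 168.4794079917878 [39. 50. 53. 51. 46. 46. 46. 46. 46. 45. 51. 58. 60. 59. 52. 52. 49.]
shift cm [-0.14  0.29 -8.06] turn [-0.16  0.24  0.4 ]
```

```bash
python3 -m pendant '[[[-0.1,0.25,-3],[0,0.2,0.4],75],[[0,0,-2.5],[0,0,0],75],[[0,0,-1],[0,0,0],75],[[0,0,0],[0,0,0],75]]' 60
python3 - <<'E'
from h import *
ez=np.array([0,0,1.]);a=np.deg2rad(-5.7)
g,M=rackgoal(np.array([.4854,-.0303,.014]),np.array([np.cos(a),np.sin(a),0]),ez,-.003);step(g,M)
E
```

```text
clock: 12.38
position: [0.4745, -0.0298, 0.0168]
ee_rot: [0.743, 0.669, 0.005, 0.002]
ft_force: [0.8, 0.1, 0.5]
grip_width: 0.707
shift cm [-0.46  0.11 -1.98] turn [-0.25  0.55  0.26]
```

```bash
python3 -m pendant '[[[-0.45,0.1,-1],[-0.2,0.5,0],75],[[0,0,-0.6],[0,0,0],75],[[0,0,-0.2],[0,0,0],75],[[0,0,0],[0,0,0],75]]' 60
python3 - <<'E'
from h import *
ez=np.array([0,0,1.]);a=np.deg2rad(-5.7)
g,M=rackgoal(np.array([.4854,-.0303,.014]),np.array([np.cos(a),np.sin(a),0]),ez,-.003);step(g,M)
c=cam("scene");cv2.imwrite("pics/s14.png",cv2.resize(c["im"][140:270,180:340,::-1],None,fx=4,fy=4))
E
```

```text
clock: 12.88
position: [0.4713, -0.0286, -0.0002]
ee_rot: [0.743, 0.669, 0.002, 0.001]
ft_force: [0.3, -0.3, -1.1]
grip_width: 0.709
shift cm [-0.13 -0.01 -0.28] turn [-0.08  0.2   0.28]
```

View pics/s14.png

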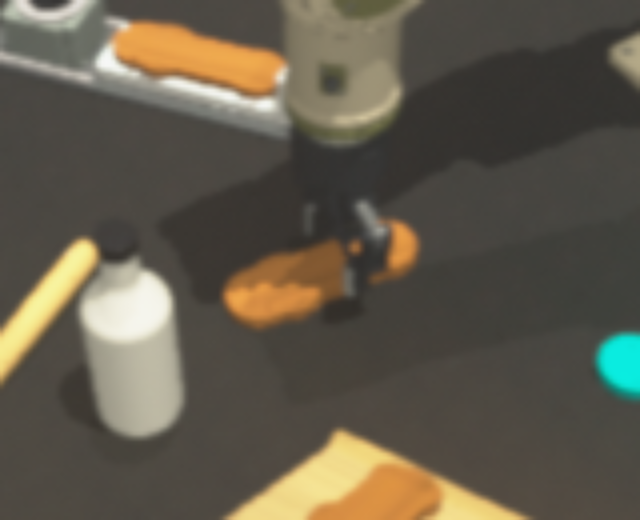

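Straddling sole_c. I'll go 3 mm lower, grip, then lift.

```bash
python3 -m pendant '[[[-0.1,0,-0.3],[0,0,0],75],[[0,0,0],[0,0,0],140],[[0,0,0],[0,0,0],140],[[0,0,0],[0,0,0],140],[[0,0,1],[0,0,0],140],[[0,0,2],[0,0,0],140],[[0,0,0],[0,0,0],140]]' 60
python3 - <<'E'
from h import *
c=cam("wrist");cv2.imwrite("pics/w15.png",c["im"][:,:,::-1]);n,d,u=held(c)
o=c["o"];Rt=R.from_quat(o["ee_rot"]).as_matrix()
print("origin in tool mm",(Rt.T@(u-o["position"])*1000).round(1),"d in tool",(Rt.T@d).round(3),"n in tool",(Rt.T@n).round(3))
E
```

```text
clock: 13.8
position: [0.4702, -0.0288, 0.0285]
ee_rot: [0.743, 0.669, 0.002, 0.001]
ft_force: [-0.1, -1.0, -1.5]
grip_width: 0.51
n jig [0.0025 0.0044 1.    ] tilt deg 0.29 rms 0.00054
yaw err deg 46.41 L seen 122.5092832039188 W [40. 50. 53. 51. 46. 46. 44. 44. 45. 46. 53. 58.]
heel(top) jig mm [-241.5  118.9   44.9] origin under [-182.9  180.4   30.5]
origin in tool mm [ 0.2 15.  -1.9] d in tool [0.005 1.    0.008] n in tool [ 0.003  0.008 -1.   ]
```

View pics/w15.png

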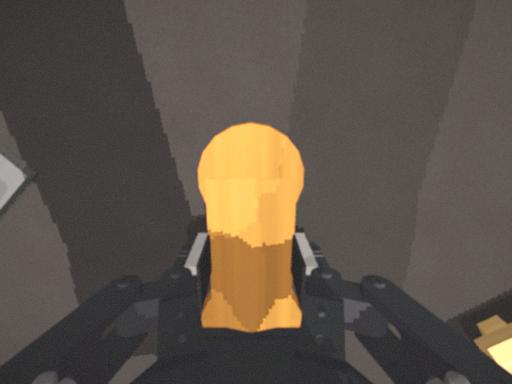

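```bash
cat > tool2.py <<'E'
import numpy as np
ut=np.array([.2,15.,-1.9])/1000;dt=np.array([.005,1,.008]);nt=np.array([.003,.008,-1.])
E
python3 - <<'E'
from h import *
from tool2 import *
g,M=placegoal(ut,dt,nt,.0035,0,.090);print(g);step(g,M)
E
```

```text
[ 0.44795408 -0.27630789  0.08797959]
shift cm [ -2.17 -24.76   6.03] turn [ -0.09  -0.34 -46.42]
```

```bash
python3 -m pendant '[[[0,0,5],[0,0,0],140],[[0,-2,3],[0,0,-5],140],[[-0.4,-5,0],[0,0,-10],140],[[-0.4,-5,0],[0,0,-10],140],[[-0.4,-5,0],[0,0,-10],140],[[-0.4,-4,0],[0,0,-9],140],[[-0.2,-2,0],[0,0,-2],140],[[0,0,0],[0,0,0],140]]' 60
python3 - <<'E'
from h import *
from tool2 import *
g,M=placegoal(ut,dt,nt,.0035,0,.090);print(g);step(g,M)
E
```

```text
clock: 14.85
position: [0.4478, -0.2633, 0.1054]
ee_rot: [0.948, 0.317, -0.0, -0.001]
ft_force: [0.4, 0.3, -1.3]
grip_width: 0.513
[ 0.44795408 -0.27630789  0.08797959]
shift cm [ 0.01 -1.3  -1.74] turn [-0.36 -0.5   0.63]
```

```bash
python3 -m pendant '[[[0,-1.2,-1.6],[-0.4,-0.5,0.5],140],[[0,0,-1],[0,0,0],140],[[0,0,0],[0,0,0],140]]' 60
python3 - <<'E'
from h import *
from tool2 import *
g,M=placegoal(ut,dt,nt,.0035,0,.038);print(g);step(g,M)
c=cam("wrist");held(c);cv2.imwrite("pics/w16.png",c["im"][:,:,::-1])
E
```

```text
clock: 15.22
position: [0.4491, -0.2707, 0.0776]
ee_rot: [0.945, 0.326, 0.002, 0.002]
ft_force: [-0.6, -0.1, -1.3]
grip_width: 0.513
[ 0.44795408 -0.27630789  0.03597959]
shift cm [-0.11 -0.56 -4.16] turn [-0.12 -0.07 -0.45]
n jig [0.001 0.    1.   ] tilt deg 0.06 rms 0.00055
yaw err deg 0.33 L seen 122.78994158562209 W [39. 49. 52. 51. 45. 45. 44. 44. 45. 46. 52. 57.]
heel(top) jig mm [-84.6   3.4  93.7] origin under [ 0.4  3.9 79.7]
```

```bash
python3 -m pendant '[[[-0.1,-0.5,-1],[0,0,-0.4],140],[[0,0,-1],[0,0,0],140],[[0,0,-0.8],[0,0,0],140],[[0,0,0],[0,0,0],140]]' 60
python3 - <<'E'
from h import *
from tool2 import *
g,M=placegoal(ut,dt,nt,.0035,0,.038);print(g);step(g,M)
c=cam("wrist");held(c);cv2.imwrite("pics/w17.png",c["im"][:,:,::-1])
E
```

```text
clock: 15.78
position: [0.4489, -0.2751, 0.0485]
ee_rot: [0.946, 0.323, 0.003, 0.002]
ft_force: [0.2, 0.5, -1.6]
grip_width: 0.513
[ 0.44795408 -0.27630789  0.03597959]
shift cm [-0.09 -0.12 -1.26] turn [-0.13 -0.   -0.12]
n jig [ 4.0e-04 -1.2e-03  1.0e+00] tilt deg 0.07 rms 0.00055
yaw err deg -0.2 L seen 123.69674525169032 W [37. 49. 52. 51. 45. 45. 44. 44. 44. 48. 52. 57.]
heel(top) jig mm [-82.1   1.   64.6] origin under [ 2.8  0.7 50.6]
```

View pics/w17.png

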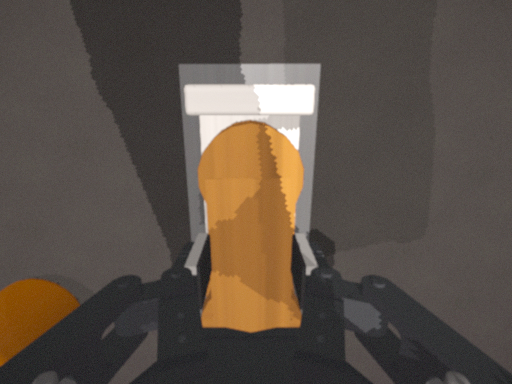

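```bash
python3 -m pendant '[[[-0.05,-0.07,-0.6],[0,0,0],140],[[0,0,-0.4],[0,0,0],140],[[0,0,-0.15],[0,0,0],140],[[0,0,0],[0,0,0],140]]' 60
python3 - <<'E'
from h import *
from tool2 import *
g,M=placegoal(ut,dt,nt,.0035,0,.038);step(g,M)
c=cam("wrist");held(c)
E
```

```text
clock: 16.32
position: [0.4489, -0.2761, 0.0371]
ee_rot: [0.946, 0.323, 0.004, 0.003]
ft_force: [-0.2, 0.5, -1.5]
grip_width: 0.519
shift cm [-0.09 -0.02 -0.11] turn [-0.11  0.07 -0.12]
n jig [-7.0e-04 -2.7e-03  1.0e+00] tilt deg 0.16 rms 0.00055
yaw err deg 0.14 L seen 123.70408120900714 W [37. 48. 52. 51. 44. 44. 44. 44. 44. 48. 53. 57.]
heel(top) jig mm [-81.3  -0.   53.1] origin under [ 3.7  0.2 39.1]
```

```bash
python3 -m pendant '[[[0,0,-0.12],[0,0,0],140],[[0,0,-0.06],[0,0,0],140],[[0,0,0],[0,0,0],140],[[0,0,0],[0,0,0],110],[[0,0,0],[0,0,0],85],[[0,0,0],[0,0,0],85]]' 60
python3 - <<'E'
from h import *
c=cam("wrist");held(c);cv2.imwrite("pics/w18.png",c["im"][:,:,::-1])
E
```

```text
clock: 17.12
position: [0.4496, -0.2764, 0.0359]
ee_rot: [0.946, 0.323, 0.004, 0.003]
ft_force: [-0.1, -0.3, 0.4]
grip_width: 0.67
n jig [-0.0012  0.0014  1.    ] tilt deg 0.11 rms 0.00054
yaw err deg 0.1 L seen 125.15018948988228 W [37. 47. 52. 51. 44. 45. 44. 44. 44. 46. 52. 57. 60.]
heel(top) jig mm [-81.6   0.4  51.3] origin under [ 3.4  0.5 37.4]
```

View pics/w18.png

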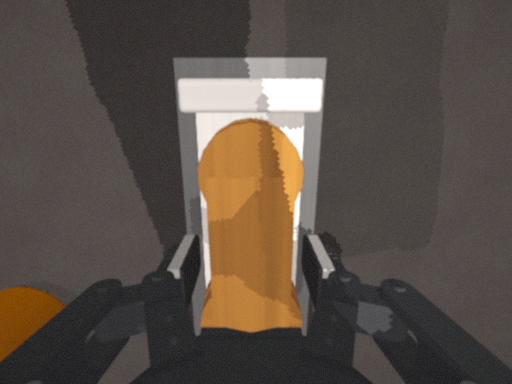

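```bash
python3 -m pendant '[[[0,0,3],[0,0,0],85],[[0,0,6],[0,0,0],85],[[0,2,5.5],[0,0,8],60],[[-0.3,5,3.5],[0,0,10],60],[[0,6,0],[0,0,10],60],[[0,6,0],[0,0,10],60],[[0,6,0],[0,0,10],60],[[0,6,0],[0,0,10],60],[[0.5,6,0],[0,0,10],60],[[1,5,0],[0,0,10],60],[[0,2,0],[0,0,0],60],[[0,0,0],[0,0,0],60]]' 60
python3 - <<'E'
from h import *
rk=np.load("rack.npz");n=rk["n"];p=rk["p"]
c=cam("wrist");cv2.imwrite("pics/w19.png",c["im"][:,:,::-1]);print(c["o"]["joint_pos"].round(2))
P=cloud(c)
ex=np.array([-n[0],-n[1],0])
for m,ce,s_ in soles(c,150,amin=1500):
    Q=P[m];h=np.median((Q-p)@n)
    o,d,L,W=slicefit(c,m,p+n*.014,n,ex)
    print(ce.round(0),s_[4],"h",h.round(4),"top",o.round(4),"axis",d.round(3),"head",np.degrees(np.arctan2(d[1],d[0])).round(1),L,W[::3])
E
```

```text
clock: 18.68
position: [0.4579, 0.176, 0.2236]
ee_rot: [0.515, 0.857, 0.009, 0.002]
ft_force: [-0.6, -0.2, 0.1]
grip_width: 0.765
[-0.72  0.01  0.27  1.83 -0.01  1.28  1.61]
[227. 282.] 3844 h 0.0139 top [0.5841 0.2111 0.0771] axis [0.724 0.386 0.571] head 28.1 124.39654991577194 [39. 49. 50. 49. 45. 44. 45. 45. 44. 45. 48. 57. 60.]
[305. 284.] 2231 h 0.0138 top [0.5402 0.297  0.0782] axis [0.709 0.414 0.571] head 30.3 127.71908506847252 [34. 25. 24. 21. 18. 19. 20. 24. 30. 37. 39. 33. 25.]
```

View pics/w19.png

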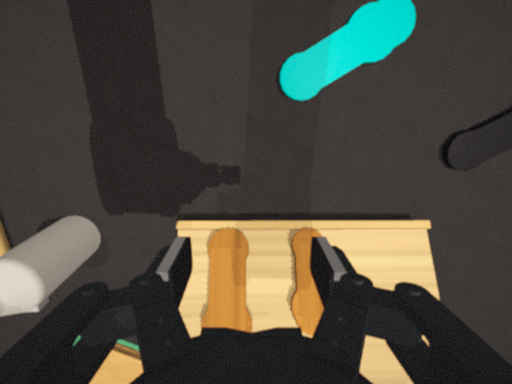

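Run:
```python
from h import *
rk=np.load("rack.npz");n=rk["n"]
top=np.array([.6003,.2197,.0898]);d=np.array([.724,.386,.571])
for h in (.05,.01,-.006):
    g,M=rackgoal(top,d,n,h);print(h,g.round(4));step(g,M)
```

```text
0.05 [0.5709 0.2041 0.1105]
shift cm [ 11.29   2.92 -11.32] turn [ 15.58 -30.08   0.08]
0.01 [0.5911 0.2148 0.0777]
shift cm [ 13.31   3.99 -14.6 ] turn [ 15.58 -30.08   0.08]
-0.006 [0.5992 0.2191 0.0645]
shift cm [ 14.12   4.41 -15.91] turn [ 15.58 -30.08   0.08]
```

```bash
python3 -m pendant '[[[2,0.5,-2],[3.1,-6,0],75],[[2,0.5,-2],[3.1,-6,0],75],[[2,0.5,-2],[3.1,-6,0],75],[[2,0.6,-2],[3.1,-6,0],75],[[1.6,0.5,-1.8],[3,-6,0],75],[[0,0,0],[0,0,0],75]]' 60
python3 - <<'E'
from h import *
rk=np.load("rack.npz");n=rk["n"];p=rk["p"]
top=np.array([.6003,.2197,.0898]);d=np.array([.724,.386,.571])
for h in (.05,.01,-.006):
    g,M=rackgoal(top,d,n,h);step(g,M)
c=cam("wrist");cv2.imwrite("pics/w20.png",c["im"][:,:,::-1])
ex=np.array([-n[0],-n[1],0])
for m,ce,s_ in soles(c,150,amin=1500):
    o,d,L,W=slicefit(c,m,p+n*.014,n,ex,4,95);heel=o-d*L/2000
    print(ce.round(0),"centre",(heel+d*.0845).round(4),"head",np.degrees(np.arctan2(d[1],d[0])).round(1),L,W[::3])
E
```

```text
clock: 19.48
position: [0.5585, 0.1874, 0.1248]
ee_rot: [0.501, 0.809, 0.262, 0.161]
ft_force: [-0.3, 0.5, -0.2]
grip_width: 0.703
shift cm [ 1.24  1.66 -1.43] turn [-0.55  0.76  1.48]
shift cm [ 3.26  2.73 -4.71] turn [-0.55  0.76  1.48]
shift cm [ 4.06  3.16 -6.03] turn [-0.55  0.76  1.48]
[393. 200.] centre [0.5508 0.3108 0.0892] head 27.9 128.59093548723652 [34. 42. 42. 37. 36. 36. 36. 36. 41. 49. 51. 48. 40.]
[262. 219.] centre [0.5996 0.219  0.0892] head 27.9 168.00172236862682 [40. 48. 52. 50. 45. 45. 45. 45. 45. 45. 49. 57. 60. 59. 53. 51. 48.]
```

View pics/w20.png

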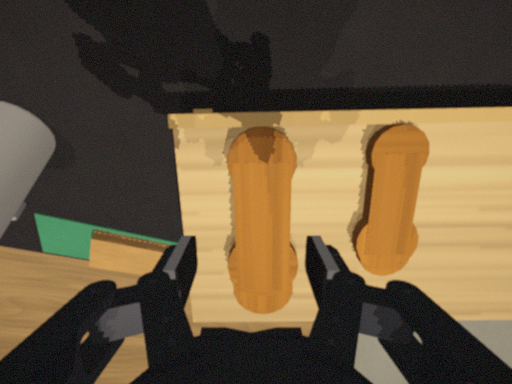

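```bash
python3 -m pendant '[[[1.2,1.6,-1.4],[-0.5,0.7,1.4],75],[[0,0,0],[0,0,0],75],[[1,0.5,-1.6],[0,0,0],75],[[0.8,0.4,-1.3],[0,0,0],75],[[0,0,0],[0,0,0],75]]' 60
python3 - <<'E'
from h import *
rk=np.load("rack.npz");n=rk["n"];p=rk["p"]
top=np.array([.5998,.2192,.0894]);d=np.array([.724,.386,.571])
for h in (.01,-.006):
    g,M=rackgoal(top,d,n,h);step(g,M)
c=cam("wrist");cv2.imwrite("pics/w21.png",c["im"][:,:,::-1])
E
```

```text
clock: 20.15
position: [0.593, 0.2135, 0.0916]
ee_rot: [0.493, 0.817, 0.259, 0.154]
ft_force: [0.2, 0.3, 0.5]
grip_width: 0.702
shift cm [-0.24  0.08 -1.43] turn [-0.35  0.02  0.15]
shift cm [ 0.57  0.51 -2.75] turn [-0.35  0.02  0.15]
```

View pics/w21.png

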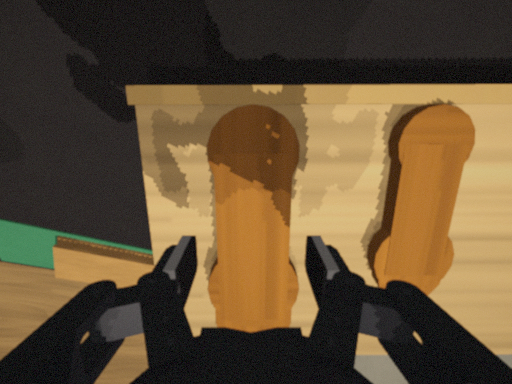

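```bash
python3 -m pendant '[[[0.15,0.2,-1.2],[-0.3,0,0],75],[[0.2,0.15,-0.9],[0,0,0],75],[[0.1,0.1,-0.4],[0,0,0],75],[[0,0,0],[0,0,0],75]]' 60
python3 - <<'E'
from h import *
rk=np.load("rack.npz");n=rk["n"];p=rk["p"]
top=np.array([.5998,.2192,.0894]);d=np.array([.724,.386,.571])
g,M=rackgoal(top,d,n,-.006);step(g,M)
E
```

```text
clock: 20.7
position: [0.5977, 0.2184, 0.0683]
ee_rot: [0.492, 0.817, 0.258, 0.155]
ft_force: [0.8, 0.4, 0.4]
grip_width: 0.707
shift cm [ 0.1   0.02 -0.42] turn [-0.16  0.14  0.15]
```

```bash
python3 -m pendant '[[[0.1,0,-0.4],[0,0,0],75],[[0,0,0],[0,0,0],75],[[0,0,0],[0,0,0],140],[[0,0,0],[0,0,0],140],[[0,0,0],[0,0,0],140],[[-0.5,-0.27,0.82],[0,0,0],140],[[-1,-0.54,1.64],[0,0,0],140],[[-1.5,-0.8,3],[0,0,0],140],[[-1.5,-0.8,3],[0,0,0],140],[[0,0,0],[0,0,0],140]]' 60
python3 - <<'E'
from h import *
c=cam("scene");cv2.imwrite("pics/s22.png",c["im"][:,:,::-1])
rk=np.load("rack.npz");n=rk["n"];p=rk["p"]
c=cam("wrist")
for m,ce,s_ in soles(c,150,amin=1500):
    print(s_)
E
```

```text
clock: 21.95
position: [0.5506, 0.1919, 0.1517]
ee_rot: [0.493, 0.817, 0.257, 0.155]
ft_force: [-0.3, -0.2, -1.4]
grip_width: 0.516
[ 335  113   67  141 6186]
[  198   124   106   209 17572]
```

View pics/s22.png

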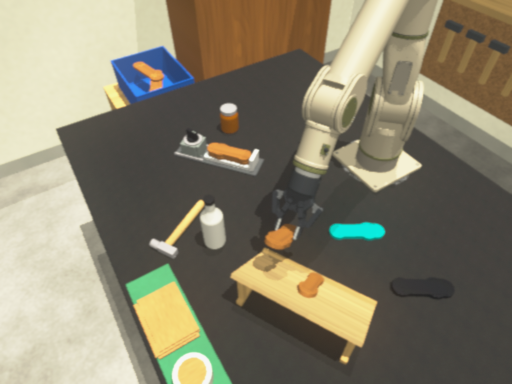

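```bash
python3 -m pendant '[[[-4,0,2],[-4.1,7.7,0],140],[[-4,-1,2],[-4.1,7.7,0],140],[[-2,-3,2],[-4.1,7.7,0],140],[[-1,-4.5,0],[-4.1,7.7,0],140],[[0,-5.5,0],[0,0,-10],140],[[0,-5.5,0],[0,0,-10],140],[[0,-5.5,0],[0,0,-10],140],[[0,-5.5,0],[0,0,-10],140],[[0.5,-5.5,0],[0,0,-10],140],[[0.5,-4,0],[0,0,-10],140],[[0,-2,0],[0,0,-10],140],[[0,0,0],[0,0,-7],140]]' 60
python3 - <<'E'
from h import *
c=cam("wrist");cv2.imwrite("pics/w23.png",c["im"][:,:,::-1]);n,d,u=held(c)
o=c["o"];Rt=R.from_quat(o["ee_rot"]).as_matrix()
ut,dt,nt=Rt.T@(u-o["position"]),Rt.T@d,Rt.T@n
print("origin in tool mm",(ut*1000).round(1),"d in tool",dt.round(3),"n in tool",nt.round(3))
np.savez("tool3.npz",ut=ut,dt=dt,nt=nt)
g,M=placegoal(ut,dt,nt,.0035,0.,.09);step(g,M)
E
```

```text
clock: 23.55
position: [0.4428, -0.2383, 0.1961]
ee_rot: [0.943, 0.333, -0.009, -0.018]
ft_force: [-0.7, -0.2, -2.3]
grip_width: 0.516
n jig [0.0443 0.0064 0.999 ] tilt deg 2.56 rms 0.00055
yaw err deg 1.19 L seen 119.50392863911146 W [40. 50. 53. 51. 46. 46. 45. 45. 45. 44. 52. 58.]
heel(top) jig mm [-112.3   17.6  217.6] origin under [-28.   19.3 199.9]
origin in tool mm [-0.1 16.5 -4.4] d in tool [0.004 1.    0.004] n in tool [ 0.001  0.004 -1.   ]
shift cm [  0.45  -3.73 -11.05] turn [-1.82 -1.84 -0.92]
```

View pics/w23.png

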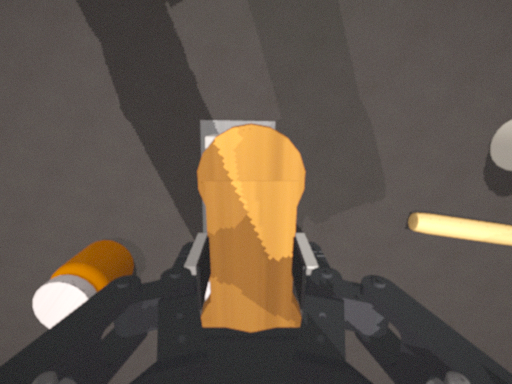

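```bash
python3 -m pendant '[[[0.2,-1.8,-3],[-0.9,-0.9,-0.4],140],[[0.2,-1.6,-3],[-0.9,-0.9,-0.4],140],[[0,0,-3],[0,0,0],140],[[0,0,0],[0,0,0],140],[[0,0,0],[0,0,0],140]]' 60
python3 - <<'E'
from h import *
t=np.load("tool3.npz")
g,M=placegoal(t["ut"],t["dt"],t["nt"],.0035,0.,.052);step(g,M)
c=cam("wrist");held(c)
E
```

```text
clock: 24.22
position: [0.448, -0.2708, 0.1005]
ee_rot: [0.944, 0.33, -0.001, 0.002]
ft_force: [-0.0, 0.2, -0.7]
grip_width: 0.512
shift cm [-0.07 -0.41 -5.3 ] turn [ 0.05 -0.21 -0.84]
n jig [0.0015 0.004  1.    ] tilt deg 0.24 rms 0.00055
yaw err deg 0.73 L seen 119.93687289461337 W [39. 49. 53. 51. 46. 46. 44. 45. 45. 45. 53. 58.]
heel(top) jig mm [-84.8   2.2 119.1] origin under [  0.2   3.2 105. ]
```

```bash
python3 -m pendant '[[[-0.07,-0.4,-1.3],[0,-0.2,-0.8],140],[[0,0,-1],[0,0,0],140],[[0,0,-1],[0,0,0],140],[[0,0,0],[0,0,0],140],[[0,0,0],[0,0,0],140]]' 60
python3 - <<'E'
from h import *
t=np.load("tool3.npz")
g,M=placegoal(t["ut"],t["dt"],t["nt"],.0035,0.,.052);step(g,M)
c=cam("wrist");held(c)
E
```

```text
clock: 24.9
position: [0.4484, -0.2748, 0.0667]
ee_rot: [0.946, 0.323, 0.002, 0.003]
ft_force: [0.2, 0.1, -1.2]
grip_width: 0.519
shift cm [-0.11 -0.01 -1.92] turn [ 0.04  0.16 -0.08]
n jig [-0.0025 -0.0012  1.    ] tilt deg 0.16 rms 0.00055
yaw err deg -0.06 L seen 120.56142474518893 W [36. 48. 52. 51. 45. 45. 45. 44. 45. 47. 51. 57.]
heel(top) jig mm [-82.8   0.8  85. ] origin under [ 2.3  0.7 71.2]
```

```bash
python3 -m pendant '[[[0.02,-0.1,-0.7],[0,0.1,0],140],[[0,0,-0.6],[0,0,0],140],[[0,0,-0.3],[0,0,0],140],[[0,0,0],[0,0,0],140]]' 60
python3 - <<'E'
from h import *
c=cam("wrist");held(c)
E
```

```text
clock: 25.45
position: [0.4489, -0.2758, 0.0498]
ee_rot: [0.946, 0.324, 0.002, 0.002]
ft_force: [0.3, -1.2, -1.5]
grip_width: 0.515
n jig [-1.8e-03 -3.0e-04  1.0e+00] tilt deg 0.1 rms 0.00055
yaw err deg 0.02 L seen 121.73075044982582 W [35. 48. 52. 51. 45. 45. 44. 44. 45. 48. 51. 56.]
heel(top) jig mm [-82.2   0.5  68.2] origin under [ 2.9  0.5 54.3]
```

```bash
python3 -m pendant '[[[0,-0.03,-0.2],[0,0,0],140],[[0,0,-0.1],[0,0,0],140],[[0,0,0],[0,0,0],140]]' 60
python3 - <<'E'
from h import *
c=cam("wrist");held(c)
E
```

```text
clock: 25.88
position: [0.4492, -0.2762, 0.047]
ee_rot: [0.946, 0.324, 0.002, 0.003]
ft_force: [0.4, 0.3, -1.5]
grip_width: 0.519
n jig [-0.0023 -0.0013  1.    ] tilt deg 0.15 rms 0.00056
yaw err deg 0.08 L seen 121.7351671195054 W [35. 48. 52. 51. 44. 45. 44. 44. 44. 48. 52. 56.]
heel(top) jig mm [-81.6   0.4  65.4] origin under [ 3.4  0.5 51.6]
```

```bash
python3 -m pendant '[[[0,0,-0.05],[0,0,0],140],[[0,0,0],[0,0,0],140],[[0,0,0],[0,0,0],110],[[0,0,0],[0,0,0],85],[[0,0,0],[0,0,0],85]]' 60
python3 - <<'E'
from h import *
c=cam("wrist");held(c)
E
python3 -m pendant '[[[0,0,2],[0,0,0],85],[[0,0,5],[0,0,0],85],[[0.5,-0.6,6],[0,0,0],60],[[1,-1.3,4],[0,0,0],60],[[0,0,0],[0,0,0],60]]' 60
python3 - <<'E'
from h import *
c=cam("wrist");cv2.imwrite("pics/w24.png",c["im"][:,:,::-1]);np.savez("w24.npz",**{k:c[k] for k in("im","Z","K","R","t")});held(c,150)
c=cam("scene");cv2.imwrite("pics/s24.png",cv2.resize(c["im"][110:200,150:290,::-1],None,fx=5,fy=5))
E
```

```text
clock: 26.55
position: [0.4496, -0.2765, 0.0472]
ee_rot: [0.946, 0.324, 0.002, 0.003]
ft_force: [0.2, -0.2, -0.1]
grip_width: 0.667
n jig [-1.2e-03  6.0e-04  1.0e+00] tilt deg 0.08 rms 0.00056
yaw err deg 0.11 L seen 122.51792320778473 W [35. 48. 52. 51. 45. 45. 45. 44. 44. 48. 52. 56.]
heel(top) jig mm [-81.6   0.6  65.3] origin under [ 3.4  0.7 51.4]
clock: 27.22
position: [0.4636, -0.2956, 0.2222]
ee_rot: [0.946, 0.324, 0.002, 0.003]
ft_force: [-0.6, -0.4, -1.2]
grip_width: 0.761
n jig [0.0029 0.0025 1.    ] tilt deg 0.22 rms 0.00069
yaw err deg 1.8 L seen 166.3542123118338 W [36. 40. 41. 38. 37. 38. 38. 41. 41. 42. 51. 56. 59. 57. 48. 49. 44.]
heel(top) jig mm [-77.4  -3.2  65.6] origin under [ 7.5 -0.6 51.3]
```

View pics/w24.png

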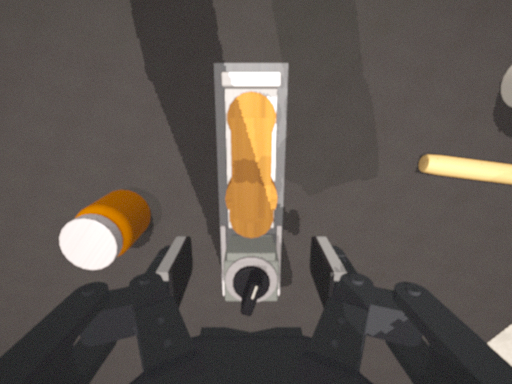

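View pics/s24.png

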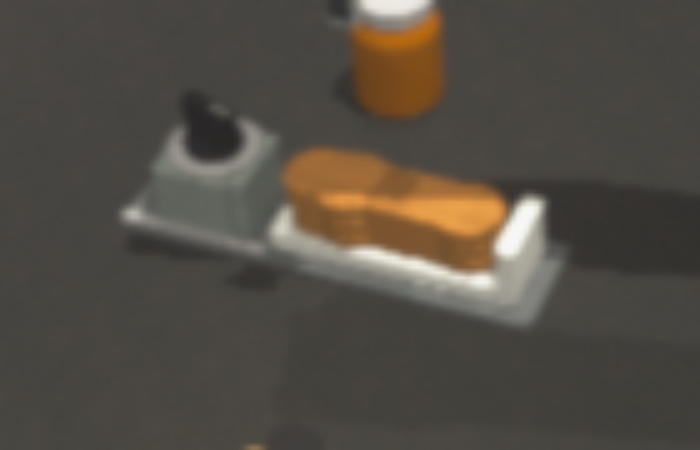

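Run:
```python
from h import *
c=dict(np.load("w24.npz"));P=cloud(c)-JO
a,b,z=P@je*1000,P@jf*1000,P[...,2]*1000
roi=(a>85)&(a<220)&(abs(b)<50)
s=roi&(z>57)&(z<66);print("stop top n",s.sum(),"a",np.percentile(a[s],[0,1,50,99,100]).round(1),"b",np.percentile(b[s],[0,1,99,100]).round(1),np.median(z[s]))
s=roi&(z>97)&(z<112);print("bar n",s.sum(),"z",np.median(z[s]))
r=cv2.minAreaRect(np.c_[a[s],b[s]].astype(np.float32));print(r, cv2.boxPoints(r).round(1).tolist())
s=roi&(z>71)&(z<80);print("disc",a[s].min(),a[s].max(),b[s].min(),b[s].max())
```

```text
stop top n 886 a [ 85.   86.1 123.7 184.9 185.6] b [-36.4 -36.   35.3  35.6] 61.22604387207292
bar n 455 z 104.9320316331136
((148.42044067382812, -0.24859905242919922), (14.187665939331055, 45.80445098876953), 73.24664306640625) [[124.4000015258789, -0.4000000059604645], [168.3000030517578, -13.600000381469727], [172.39999389648438, -0.10000000149011612], [128.5, 13.100000381469727]]
disc 125.16858511974252 170.91656900478915 -23.9748208336808 23.026759912715836
```

```bash
cat >> h.py <<'E'
def knobgoal(x,z,ang,y=0.):
    a=np.deg2rad(JH+ang);d=np.array([np.cos(a),np.sin(a),0]);ez=np.array([0,0,1.])
    return JO+je*x+jf*y+ez*z, np.c_[np.cross(ez,d),d,-ez]
E
python3 - <<'E'
from h import *
for z in(.15,.08):
    g,M=knobgoal(.1484,z,-16.75);print(g);step(g,M)
print(manip.get_obs()["joint_pos"].round(2))
E
```

```text
[ 0.54621904 -0.40243189  0.15      ]
shift cm [  8.42 -10.83  -6.91] turn [  0.11   0.02 -16.65]
[ 0.54621904 -0.40243189  0.08      ]
shift cm [  8.42 -10.83 -13.91] turn [  0.11   0.02 -16.65]
[-0.28  0.2   0.87  1.71 -0.16  1.3   1.29]
```

```bash
python3 -m pendant '[[[2.5,-3.2,0],[0,0,-5],120],[[2.5,-3.2,-1],[0,0,-5],120],[[2.5,-3.2,-2.5],[0,0,-5],120],[[0.6,-0.8,-2],[0,0,-1.6],120],[[0,0,0],[0,0,0],120]]' 60
python3 - <<'E'
from h import *
g,M=knobgoal(.1484,.08,-16.75);step(g,M)
c=cam("wrist");cv2.imwrite("pics/w25.png",c["im"][:,:,::-1]);P=cloud(c)-JO
a,b,z=P@je*1000,P@jf*1000,P[...,2]*1000
s=(a>85)&(a<220)&(abs(b)<30)&(z>98)&(z<112);print(s.sum())
r=cv2.minAreaRect(np.c_[a[s],b[s]].astype(np.float32));print(r)
E
```

```text
clock: 27.95
position: [0.5424, -0.397, 0.1537]
ee_rot: [0.984, 0.18, -0.003, -0.004]
ft_force: [-0.6, -0.1, -0.3]
grip_width: 0.533
shift cm [ 0.38 -0.54 -7.37] turn [-0.37 -0.44  0.37]
967
((149.03622436523438, 0.2104015350341797), (13.392498016357422, 45.895591735839844), 72.72956848144531)
```

View pics/w25.png

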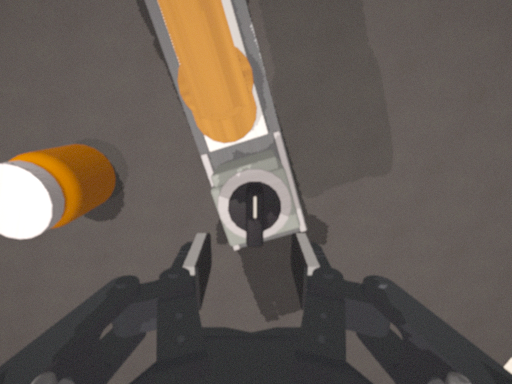

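```bash
python3 -m pendant '[[[0.4,-0.5,-2],[-0.3,-0.4,0],120],[[0,0,-2],[0,0,0],120],[[0,0,-1.2],[0,0,0],120],[[0,0,0],[0,0,0],120]]' 60
python3 - <<'E'
from h import *
g,M=knobgoal(.149,.08,-17);step(g,M)
E
```

```text
clock: 28.5
position: [0.5465, -0.4, 0.1033]
ee_rot: [0.983, 0.182, 0.002, -0.0]
ft_force: [-0.7, 0.5, 0.8]
grip_width: 0.534
shift cm [ 0.01 -0.29 -2.33] turn [-0.08  0.18 -0.09]
```

```bash
python3 -m pendant '[[[0,-0.28,-1],[0,0.1,0],120],[[0,0,-0.8],[0,0,0],120],[[0,0,-0.3],[0,0,0],120],[[0,0,0],[0,0,0],120]]' 60
python3 - <<'E'
from h import *
g,M=knobgoal(.149,.08,-17);step(g,M)
c=cam("wrist");cv2.imwrite("pics/w26.png",c["im"][:,:,::-1])
E
```

```text
clock: 29.0
position: [0.5469, -0.4033, 0.0823]
ee_rot: [0.983, 0.182, 0.001, -0.0]
ft_force: [0.0, -0.5, -0.1]
grip_width: 0.532
shift cm [-0.04  0.04 -0.23] turn [-0.04  0.16 -0.1 ]
```

View pics/w26.png

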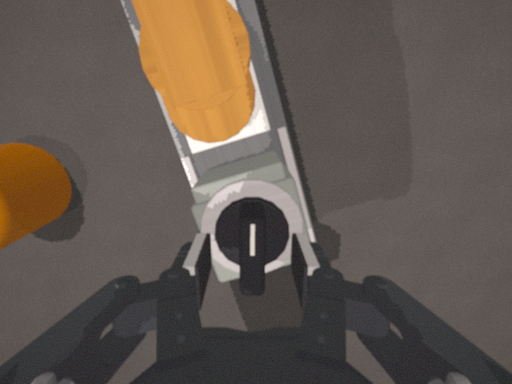

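```bash
python3 -m pendant '[[[0,0,-0.25],[0,0,0],120],[[0,0,0],[0,0,0],220],[[0,0,0],[0,0,0],220],[[0,0,0],[0,0,0],220],[[0,0,0],[0,0,0],220]]' 60
python3 - <<'E'
from h import *
c=cam("wrist");cv2.imwrite("pics/w27.png",c["im"][:,:,::-1]);o=c["o"]
print(o["torque"], ((o["position"]-JO)@je*1000,(o["position"]-JO)@jf*1000))
g,M=knobgoal(.122,o["position"][2],-17);step(g,M)
E
```

```text
clock: 29.68
position: [0.5476, -0.4035, 0.0806]
ee_rot: [0.983, 0.182, 0.002, 0.0]
ft_force: [1.5, -0.3, -0.3]
grip_width: 0.152
[-0.01292139  0.03174473 -0.16549061] (np.float64(150.03477490352702), np.float64(0.4343756258019618))
shift cm [-1.76  2.18 -0.  ] turn [-0.01  0.25 -0.11]
```

View pics/w27.png

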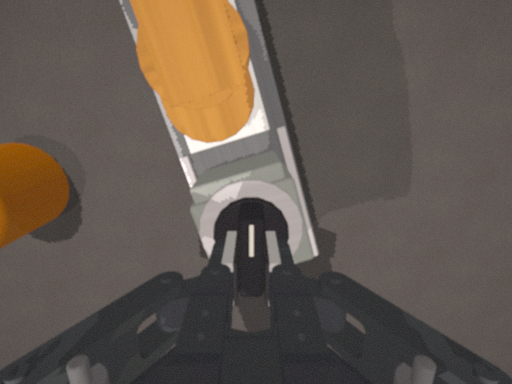

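```bash
python3 -m pendant '[[[-0.25,0.32,0],[0,0,0],220],[[-0.31,0.39,0],[0,0,0],220],[[-0.31,0.39,0],[0,0,0],220],[[-0.25,0.32,0],[0,0,0],220],[[0,0,0],[0,0,0],220]]' 60
python3 - <<'E'
from h import *
o=manip.get_obs()
print("F jig",o["ft_force"]@je,o["ft_force"]@jf,o["torque"], ((o["position"]-JO)@je*1000,(o["position"]-JO)@jf*1000))
g,M=knobgoal(.122,o["position"][2],-17);step(g,M)
c=cam("wrist");cv2.imwrite("pics/w28.png",c["im"][:,:,::-1])
E
```

```text
clock: 30.35
position: [0.536, -0.3884, 0.0806]
ee_rot: [0.983, 0.182, 0.002, 0.001]
ft_force: [1.4, -0.6, -1.0]
grip_width: 0.148
F jig 1.374243559108466 0.7475591133332052 [-0.20772871 -0.10419898 -0.13083179] (np.float64(131.03702107510023), np.float64(0.5435381961870979))
shift cm [-0.6   0.68  0.  ] turn [ 0.05  0.3  -0.12]
```

View pics/w28.png

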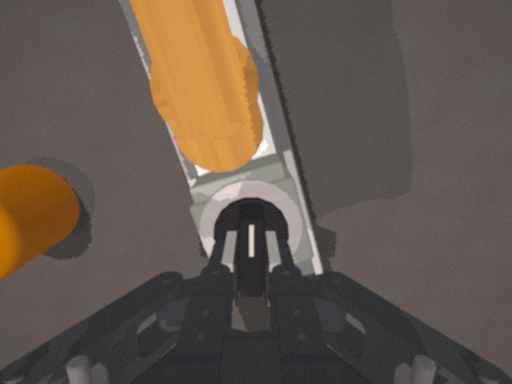

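```bash
python3 -m pendant '[[[-0.15,0.2,0],[0,0,0],220],[[-0.12,0.16,0],[0,0,0],220],[[-0.12,0.16,0],[0,0,0],220],[[-0.06,0.08,0],[0,0,0],220],[[0,0,0],[0,0,0],220]]' 60
python3 - <<'E'
from h import *
o=manip.get_obs()
print("F jig",o["ft_force"]@je,o["ft_force"]@jf,o["torque"], ((o["position"]-JO)@je*1000,(o["position"]-JO)@jf*1000))
c=cam("wrist");cv2.imwrite("pics/w29.png",c["im"][:,:,::-1])
E
```

```text
clock: 31.02
position: [0.5317, -0.3828, 0.0806]
ee_rot: [0.983, 0.182, 0.003, 0.002]
ft_force: [3.3, -3.4, -2.1]
grip_width: 0.152
F jig 4.709461776115447 0.4961831843347399 [-0.4544017  -0.40475841 -0.07416548] (np.float64(124.00392254495206), np.float64(0.5510039698590704))
```

```bash
python3 -m pendant '[[[-0.12,0.16,0],[0,0,0],220],[[-0.12,0.16,0],[0,0,0],220],[[-0.06,0.08,0],[0,0,0],220],[[0,0,0],[0,0,0],220]]' 60
python3 - <<'E'
from h import *
o=manip.get_obs()
print("F jig",o["ft_force"]@je,o["ft_force"]@jf,o["torque"], ((o["position"]-JO)@je*1000,(o["position"]-JO)@jf*1000))
c=cam("wrist");cv2.imwrite("pics/w30.png",c["im"][:,:,::-1])
c=cam("scene");cv2.imwrite("pics/s30.png",cv2.resize(c["im"][110:200,150:290,::-1],None,fx=5,fy=5))
E
```

```text
clock: 31.58
position: [0.5307, -0.3816, 0.0806]
ee_rot: [0.983, 0.182, 0.005, 0.006]
ft_force: [2.6, -1.6, -1.8]
grip_width: 0.151
F jig 2.9076464882725697 1.0790896319695575 [-0.29926392 -0.28152627 -0.06167938] (np.float64(122.47342750413848), np.float64(0.5315977554278885))
```

View pics/w30.png

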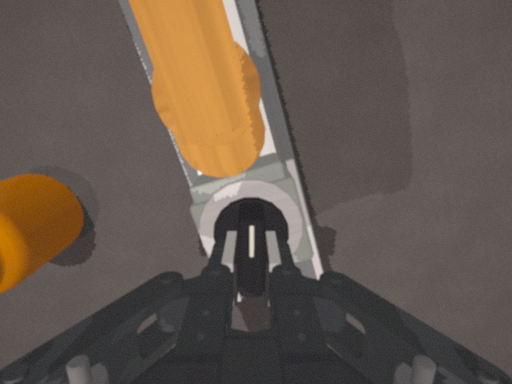

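View pics/s30.png

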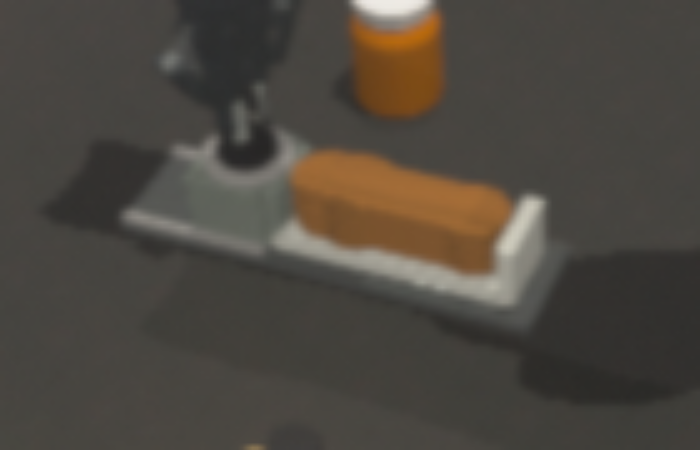

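```bash
python3 -m pendant '[[[-0.18,0.24,0],[0,0,0],220],[[-0.18,0.24,0],[0,0,0],220],[[-0.18,0.24,0],[0,0,0],220]]' 60
python3 - <<'E'
from h import *
o=manip.get_obs()
print("F jig",o["ft_force"]@je,o["ft_force"]@jf,o["torque"], ((o["position"]-JO)@je*1000,(o["position"]-JO)@jf*1000), R.from_quat(o["ee_rot"]).as_matrix()[:,2])
c=cam("wrist");P=cloud(c)-JO
a,b,z=P@je*1000,P@jf*1000,P[...,2]*1000
roi=(a>60)&(a<220)&(abs(b)<50)
s=roi&(z>57)&(z<63)&(abs(b)>28);print("stop top a",np.percentile(a[s],[0,1,2]).round(1))
s=roi&(z>71)&(z<80);print("disc",a[s].min(),a[s].max(),b[s].min(),b[s].max())
E
```

```text
clock: 32.05
position: [0.5304, -0.3813, 0.0809]
ee_rot: [0.983, 0.182, 0.009, 0.015]
ft_force: [17.0, -18.5, -19.5]
grip_width: 0.152
F jig 25.097088315714654 2.0510155122368947 [-3.47086715 -3.27899983 -0.00849886] (np.float64(121.99142205034164), np.float64(0.5042399420329804)) [ 0.02274958 -0.026567   -0.99938814]
stop top a [84.6 85.2 85.7]
disc 97.56232305629125 132.5987341519195 -23.134810820244994 23.763555620258987
```

```bash
python3 -m pendant '[[[0,0,0],[1.2,1,0],220],[[-0.06,0.08,0],[0,0,-5],220],[[-0.06,0.08,0],[0,0,-8],220],[[-0.06,0.08,0],[0,0,-8],220],[[0,0,0],[0,0,0],220]]' 80
python3 - <<'E'
from h import *
o=manip.get_obs()
Rt=R.from_quat(o["ee_rot"]).as_matrix()
print("F jig",o["ft_force"]@je,o["ft_force"]@jf,o["torque"], ((o["position"]-JO)@je*1000,(o["position"]-JO)@jf*1000), Rt[:,2],"bar ang",np.degrees(np.arctan2(Rt[1,1],Rt[0,1]))-JH,o["joint_pos"].round(2))
c=cam("wrist");cv2.imwrite("pics/w31.png",c["im"][:,:,::-1])
E
```

```text
clock: 32.72
position: [0.5308, -0.3816, 0.0807]
ee_rot: [1.0, -0.006, 0.003, 0.007]
ft_force: [2.5, -2.2, -2.3]
grip_width: 0.147
F jig 3.283889623369165 0.5737803557056679 [-0.28654031 -0.39368003 -0.07780031] (np.float64(122.51525775700303), np.float64(0.6285339687599498)) [ 0.00624602 -0.01463019 -0.99987346] bar ang -38.62037370130836 [-0.09  0.66  0.91  1.59 -0.55  1.15  0.92]
```

View pics/w31.png

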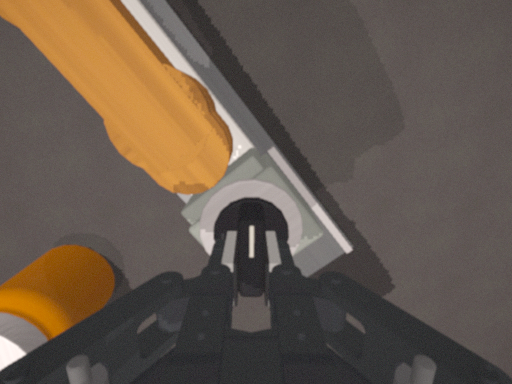

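```bash
python3 -m pendant '[[[-0.04,0.05,0],[0,0,-8],220],[[-0.04,0.05,0],[0,0,-8],220],[[0,0,0],[0,0,-8],220],[[0,0,0],[0,0,-8],220],[[0,0,0],[0,0,-6],220],[[0,0,0],[0,0,0],220]]' 80
python3 - <<'E'
from h import *
o=manip.get_obs()
Rt=R.from_quat(o["ee_rot"]).as_matrix()
print("F jig",o["ft_force"]@je,o["ft_force"]@jf,o["torque"], ((o["position"]-JO)@je*1000,(o["position"]-JO)@jf*1000), Rt[:,2],"bar ang",np.degrees(np.arctan2(Rt[1,1],Rt[0,1]))-JH,o["joint_pos"].round(2))
c=cam("wrist");cv2.imwrite("pics/w32.png",c["im"][:,:,::-1])
E
```

```text
clock: 33.52
position: [0.531, -0.3816, 0.0807]
ee_rot: [0.94, -0.34, 0.002, 0.009]
ft_force: [3.2, -3.9, -3.3]
grip_width: 0.143
F jig 5.055492134500997 0.15760802191485887 [-0.52977413 -0.67501685 -0.06657143] (np.float64(122.6107771312256), np.float64(0.7499301925109021)) [-0.00251545 -0.01870347 -0.99982191] bar ang -77.64537300094426 [-0.17  0.74  1.05  1.59 -0.66  1.2   0.32]
```

View pics/w32.png

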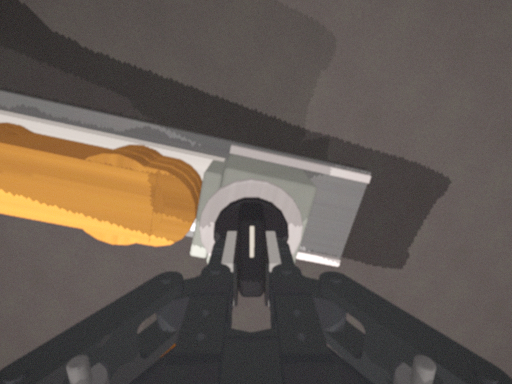

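```bash
python3 -m pendant '[[[0,0,0],[0,0,-3],220],[[0,0,0],[0,0,0],220],[[0,0,0],[0,0,0],150],[[0,0,0],[0,0,0],120],[[0,0,0],[0,0,0],120],[[0,0,2],[0,0,0],120],[[0,0,5],[0,0,0],120],[[-1.5,2,6],[0,0,7],120],[[-1.5,2,3],[0,0,9],120],[[-1.5,2,0],[0,0,9],120],[[-1,1,0],[0,0,9],60],[[0,0,0],[0,0,0],60]]' 80
python3 - <<'E'
from h import *
c=cam("wrist");cv2.imwrite("pics/w33.png",c["im"][:,:,::-1]);P=cloud(c)-JO
a,b,z=P@je*1000,P@jf*1000,P[...,2]*1000
roi=(a>60)&(a<220)&(abs(b)<50)
s=roi&(z>57)&(z<63)&(abs(b)>29);print("stop top a",np.percentile(a[s],[0,1,99,100]).round(1))
s=roi&(z>97)&(z<112);r=cv2.minAreaRect(np.c_[a[s],b[s]].astype(np.float32));print("bar",r,np.median(z[s]))
s=(abs(a)<95)&(abs(b)<45)&(z>64)&(z<72);print("top sole a",a[s].min(),a[s].max(),"b",b[s].min(),b[s].max())
for x in range(-80,84,10):
    k=s&(abs(a-x)<2); print(x,b[k].min().round(1),b[k].max().round(1),((b[k].min()+b[k].max())/2).round(1),end=' | ')
c=cam("scene");cv2.imwrite("pics/s33.png",c["im"][:,:,::-1])
E
```

```text
clock: 35.08
position: [0.4728, -0.312, 0.2506]
ee_rot: [0.998, -0.067, 0.006, 0.008]
ft_force: [-0.1, -0.1, 0.3]
grip_width: 0.763
stop top a [ 84.9  85.9 157.1 157.7]
bar ((120.95121002197266, 0.05547904968261719), (13.953529357910156, 45.848731994628906), 10.34915828704834) 104.94526411296812
top sole a -91.57871052658162 94.95692912337458 b -30.27804614806404 31.022197143413145
-80 -17.1 18.1 0.5 | -70 -23.3 24.5 0.6 | -60 -25.4 26.9 0.8 | -50 -25.0 26.1 0.5 | -40 -21.8 22.8 0.5 | -30 -22.4 22.7 0.1 | -20 -22.8 22.7 -0.0 | -10 -22.2 23.4 0.6 | 0 -22.5 23.4 0.4 | 10 -21.7 23.3 0.8 | 20 -26.8 28.4 0.8 | 30 -30.3 30.2 -0.0 | 40 -28.5 30.1 0.8 | 50 -25.4 26.7 0.7 | 60 -25.9 26.7 0.4 | 70 -22.1 23.1 0.5 | 80 -13.3 16.8 1.8 |
```

View pics/w33.png

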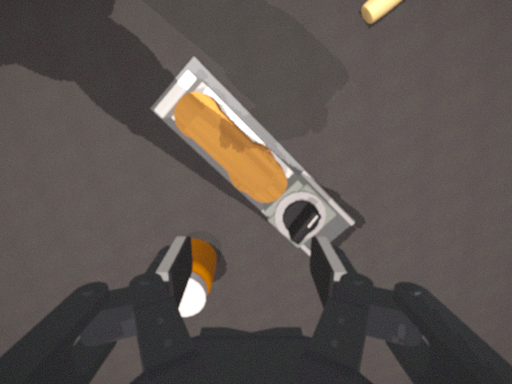

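View pics/s33.png

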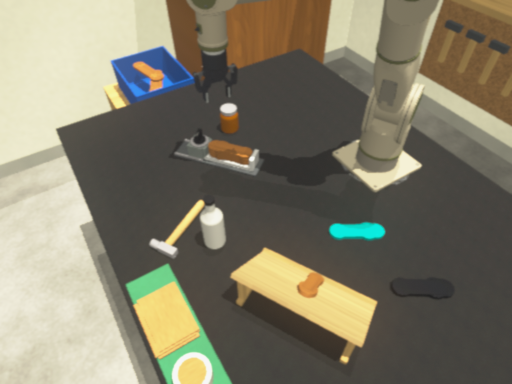

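Run:
```python
from h import *
c=cam("wrist");P=cloud(c)-JO
cv2.imwrite("pics/w34.png",cv2.resize(c["im"][50:220,140:320,::-1],None,fx=3.5,fy=3.5,interpolation=cv2.INTER_CUBIC))
a,b,z=P@je*1000,P@jf*1000,P[...,2]*1000
for lo,hi in((28,36),(40,50),(54,63),(64,70)):
    s=(a>-84)&(a<84)&(abs(b)<45)&(z>lo)&(z<hi)
    print(lo,s.sum(),[(x,b[s&(abs(a-x)<4)].min().round(1),b[s&(abs(a-x)<4)].max().round(1)) for x in (-70,-60,-20,0,30,60) if (s&(abs(a-x)<4)).any()])
# change check vs start
c=cam("top");cv2.imwrite("pics/top34.png",c["im"][:,:,::-1])
```

```text
28 38 [(-60, np.float64(26.6), np.float64(26.7)), (-20, np.float64(23.3), np.float64(23.3)), (0, np.float64(23.2), np.float64(23.3)), (30, np.float64(30.0), np.float64(30.8)), (60, np.float64(26.8), np.float64(26.9))]
40 67 [(-70, np.float64(25.5), np.float64(25.5)), (-60, np.float64(26.6), np.float64(26.8)), (-20, np.float64(23.3), np.float64(23.3)), (0, np.float64(23.3), np.float64(23.5)), (30, np.float64(30.5), np.float64(31.4)), (60, np.float64(27.0), np.float64(27.2))]
54 66 [(-60, np.float64(27.0), np.float64(27.0)), (-20, np.float64(23.3), np.float64(23.4)), (0, np.float64(23.2), np.float64(23.4)), (30, np.float64(30.4), np.float64(31.3)), (60, np.float64(26.8), np.float64(26.8))]
64 5232 [(-70, np.float64(-23.9), np.float64(25.5)), (-60, np.float64(-26.0), np.float64(27.1)), (-20, np.float64(-22.7), np.float64(23.6)), (0, np.float64(-22.6), np.float64(23.4)), (30, np.float64(-29.9), np.float64(30.9)), (60, np.float64(-25.8), np.float64(26.5))]
```

View pics/w34.png

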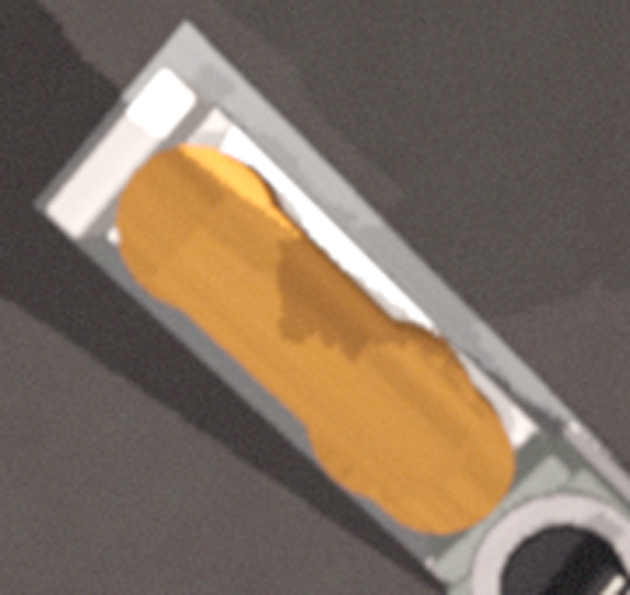

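View pics/top34.png

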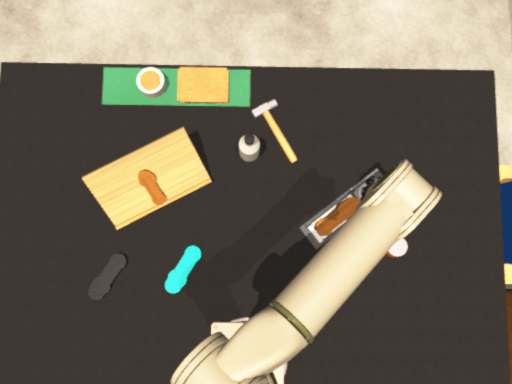

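All three layers have sides that line up. The light patch at the heel is only sunlight, and the other objects sit at their original pixels. I'm handing in.

```bash
python3 -c "
from workcell import manip
print(manip.hand_in())"
```

```text
the job is handed in; nothing more can be done
None
```

The three large soles are stacked on the jig bed, heels at the fixed stop, with the sliding stop closed on the toes and the knob tight. I handed it in at about 35 s of the 72 s; no verdict was reported.

I took one sole from the rack's left place, then sole_c from the bench, then one from the rack's right place. I gripped each at the waist and lowered it onto the pile before letting go. I then gripped the knob, slid the stop until it hit the pile hard (about 25 N), and turned the knob clockwise.

**Last checks:**
- **Pile:** the top sole lies about 0.5 mm off the bed's centreline and flat. The visible side edges of all three soles line up within about 0.5 mm.
- **Stop:** it stands at about 0.050 m, give or take 1 mm (0.0465 needed).
- **Knob:** the bar is at about 1.39 rad (1.1 needed).
- **Everything else:** the smaller sole, bottle and hammer sit where they were in the top view. The arm partly hid the jar, but it stood beside the jig in the scene view. The gripper is clear of everything.

**What disagreed:**
- **Fingertips:** the cameras put them about 10 mm behind the reported TCP at the 46 mm opening, not 17 mm ahead as stated. I worked from the measured value and the grasps confirmed it.
- **One pile reading:** a colour-based reading just after the third sole went down gave a 1.8° skew. I put that down to sunlight on the sole, because the depth readings before and after showed the pile straight.

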